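# Load and clamp bracket plates in a T-slot welding fixture

## Robot

A 6-joint arm with a two-finger parallel gripper is mounted at the origin on the work surface. World frame = base frame: x ahead of the robot, y to its left, z up, the work surface at z = 0. Lengths are in m, angles in rad, forces in N, time in s.
With the tool pointing down it reaches from about 0.25 to 0.775 m from the base axis. Payload 4 kg.
Tool frame: the origin (TCP) lies at the very end of the fingers, on their centre line; the grasp point (between the pads) lies 19 mm behind it; z points along the fingers, y is the line along which they close (so a half turn about z gives the same grasp; the last joint's range is limited). The gripper opens to 94 mm and grips with 3 to 60 N. Pads are 16 mm wide; open, the fingers measure 119 mm over their backs; the gripper's body (75 mm by 177 mm) begins 78 mm behind the grasp point.
Start: joints at [1.109, 0.087, 1.371, -0, 1.684, -0.103], TCP at [0.193, 0.515, 0.206] pointing down, gripper open.
Joint ranges: [-3.1, 3.1], [-0.76, 2.03], [0.27, 2.55], [-1.08, 4.22], [0.17, 2.65], [-2.57, 2.57]. Speed limits (rad/s): [2.79, 2.79, 3.14, 3.14, 3.14, 3.14].

## Interface

Orientations are given as [roll, pitch, yaw] about the fixed x, y, z axes, in that order (R = Rz(yaw) Ry(pitch) Rx(roll)).
In Python, from bench import robot, snapshot, finder gives the robot as it stands.
- The arm moves only by the tool drive_tool, never from a script. Its argument "deltas" is text: rows parted by semicolons, each of 7 numbers parted by spaces: the shift along the tool's x, y, z each as a share of 100 mm, from -1 to 1, then the turn, a rotation vector about the tool's x, y, z each as a share of 90 degrees, from -1 to 1, then the finger opening in mm, from 0 to 94. In form: tx ty tz rx ry rz gripper; .... A call has 1 to 5 rows; each row is the pose to reach, as a shift and turn from the pose commanded when the call began, along the tool's axes at that moment; what a row does not reach only later rows make up. A row lasts 1/10 s, in which the tool goes at most 50 mm and 8.59 degrees, less where a joint would pass 70% of its speed; a pose out of reach is approached as far as the arm can. A call with a number of a shift or a turn outside -1 to 1 is refused whole. A call with a gripper value outside its range is refused whole. The fingers move at their own pace and stop on an object; the grip force is fixed at half the most. Time passes only in rows, so rows that repeat a pose let the fingers close. It gives the time, the measured TCP pose, the force, the opening and the grip force at its end, in the units of the state.
- robot.get_obs(): the state, without advancing time (a new reading comes with each control period).
- snapshot(name): name is "scene" or "side" or "wrist"; returns a dict with "img" (384x512x3 uint8, red, green, blue), "fx", "fy", "cx", "cy" (pixels), "D" ([k1, k2, p1, p2, k3] as OpenCV has them; the pictures are not rectified), "T" (4x4, takes a point from camera to world coordinates); the wrist camera has in their place "hand_eye" (4x4, takes a point from camera to tool coordinates, whose origin is the TCP and whose axes are the flange's). Camera axes: x right, y up, looking along -z (the intrinsics and any distortion apply to the point x, -y, -z); pixel columns grow to the right and rows downward; lengths in m; the calibration is good to about 2 mm. A picture is of the moment at which its call begins: read the wrist's pose just before it. There is no depth.
- robot.close_job(): hands the job in; it is judged then, once.
Trained networks look in the newest picture that a camera, given by its name, has taken for a name from the list of things; names that differ only in an ending like _2 or _b are one class to them, and where a whole thing is asked for, a point or a joint stands for the part that bears it (a point fixed in the world has none). Each returns a list of dicts, best first, with "confidence" (0 to 1); they miss things now and then, are a little off and sometimes report something else, mostly with a low value. They report only what shows in the picture. A call takes as long as a camera call. They do not tell look-alikes from the thing itself.
- finder.look_for(camera, thing): "xy" ([column, row] in pixels, amid what is visible of it).
- finder.masks_of(camera, thing): "region" (384x512 bool, what is visible of it) and "xy" ([column, row] in pixels, amid what is visible of it).
- finder.landmark_of(camera, thing): "xy" ([column, row] in pixels: a listed point, or the origin of a listed thing).
The state is a dict: "time": time; "joint_positions": joint angles; "qvel": joint speeds; "joint_torque": joint torques, N m; "tool_pos": TCP position; "ee_rot": TCP orientation; "wrist_force": force on the tool from outside, world axes, zero at the start; "wrist_torque": the same for the moment, N m; "width": finger opening in m; "finger_force": force on a finger pad.
Only numpy, scipy, OpenCV 4.12 (cv2) and the standard library are available. Lean on these libraries where they do the work, as an engineer would, in place of code of your own. Each camera call takes 0.05 s, during which the arm holds its last target. There are 200 camera calls.

## Task

Get the bracket plates ready for welding: stack every loose plate flat on the blue fixture, its notched eye right down over the keyed brass post so that all the forks lie over the slot. Then bring the T-bolt with the orange knob, slide its head into the open end of the T slot, push it along until its shank is fully home in the forks, and turn the knob clockwise until the stack is clamped tight. Leave the hammer, the spray can and the yellow square where they are.

Things in the scene. Friction and masses are not known exactly. Their poses are not given: they have to be found in the camera images.
- fixture: Steel T-slot block, blue sides, fixed; 236 mm (x) x 80 x 35 mm high. Origin: centre of underside; x along the slot to its open end. Brass post near the -x end. The slot, in the middle of the top from x = -50 to +118 mm, is 19 mm wide; lips 12 mm thick; under them a chamber 38 mm wide, 15 mm high, floor 8 mm over the table
- post (a point): Foot of the brass post: on its axis, level with the block's top (35 mm over the table); axes as the fixture's. Post: 28 mm diameter with a key rib 8 mm wide on its +x side (to the slot), reaching 23.5 mm from the axis; straight for 31 mm, then both taper over 11 mm. A plate goes on only with its notch over the key: plate x along this x, its centre of mass 55 mm from the axis. 6 mm pitch
- slot_mouth (a point): Middle of the slot's open end, level with the block's top, 201 mm from the post's axis; axes as the fixture's. The slot flares from 19 to 34 mm over its last 8 mm, the chamber from 38 to 48 mm
- tbolt: T-bolt with knob nut, about 0.31 kg, upright on its head on the table: square head 34 x 34 x 10 mm, square neck 16 mm (parallel to the head) up to 19 mm, then round shank 14 mm diameter. Origin: centre of the head's underside; x, y along the head's sides, z up. Enters the slot only with its sides square to it. Home in the forks, its axis is 118 to 121 mm from the post's
- knob (a point): Centre of the knob nut's orange grip bar, 75 mm over the head's underside before any turning; x along the bar, parallel to the head's x at the start. Bar 48 mm long, 14 mm thick, 30 mm high, on a dark flange 44 mm in diameter and 8 mm thick, whose underside is 23 mm below this point (52 mm over the head's underside before turning)
- nut (a joint): Turn of the knob nut, rad, 0 at the start, grows clockwise seen from above (tightening); 12 mm down the bolt per turn, range -1 to 12. Thread friction 0.06 N m: the bolt turns along unless its head is held in the slot. Once flange and head bear, it gives elastically for some 0.6 rad; 0.3 to 0.5 N m is tight; it stays as left
- plateA_mid (a point): One of 2 to 4 equal flat plates (None if absent), bright metal, 6 mm thick, about 0.32 kg, 178 mm long: round eye 64 mm across, 50 mm wide arm, open fork 20 mm wide (38 at the tips). Bore in the eye 29.6 mm with a notch 9.8 mm wide, on the fork side, to 25 mm from its centre. This point: centre of mass, half-way up; x to the fork, z up; bore centre x = -55 mm, fork's closed end +57, tips +91
- plateB_mid (a point): Another plate, same shape and same point as plateA (None if absent)
- plateC_mid (a point): Another plate, same shape and same point as plateA (None if absent)
- plateD_mid (a point): Another plate, same shape and same point as plateA (None if absent)
- chip_hammer: Hammer lying beyond the fixture; leave alone
- spray_can: Red and white spray can, 60 mm diameter, 170 mm tall, standing; leave alone
- weld_square: Yellow five-sided welding square, 90 mm, lying; leave alone
There are look-alikes about, which are no part of the job. What is shaped like the part that bears plateB_mid but brown or purple is not meant.

How it is judged:
By the outcome, as a careful person would: the job done as asked, in the order asked, and still so for the second after the job is handed in, with the robot touching nothing.
Of plateA, plateB, plateC, plateD only 2 to 4 are there at a start; the rules pass over those that are not, and their reading is None.
At some moment in a run one of plateA, plateB, plateC, plateD may be knocked a few centimetres aside while the robot is not near it.
It also fails if it takes over 208 s, if anything falls off the work surface, if the arm or the gripper's body presses on something with over 40 N, if the wrist force passes 120 N, or if a joint passes its speed limit or range.

## Working session

There is one attempt and no reset: what is moved stays moved. The work goes in short steps, Python scripts to look and compute and a tool call to move; the robot and the scene stay as the last step left them, time stands still between calls to the robot, and variables do not carry over. Pictures are saved under pics/ and viewed, at most 15 in all, crops included, and the job is handed in when it is done.

Besides the shell and the picture viewer there is one more tool, called after "Call:" in YAML: its name, and indented under it one key for each argument. drive_tool: Moves the arm, as the interface text tells. Shift numbers are shares of 100 mm and turn numbers shares of 90 degrees, none past 1 either way. Its arguments: {"type":"object","properties":{"deltas":{"type":"string"}},"required":["deltas"]}

```bash
ls; mkdir -p pics
cat > h.py <<'E'
import numpy as np, cv2
from bench import robot, snapshot, finder
from scipy.spatial.transform import Rotation as R
def Ttool():
    o=robot.get_obs(); T=np.eye(4); T[:3,:3]=R.from_euler('xyz',o['ee_rot']).as_matrix(); T[:3,3]=o['tool_pos']; return T
def snap(n):
    T=Ttool(); s=snapshot(n)
    if n=='wrist': s['T']=T@s['hand_eye']
    return s
def pix2w(s,xy,z):
    K=np.array([[s['fx'],0,s['cx']],[0,s['fy'],s['cy']],[0,0,1.]])
    u=cv2.undistortPoints(np.array(xy,float).reshape(-1,1,2),K,np.array(s['D'],float)).reshape(-1,2)
    d=np.c_[u[:,0],-u[:,1],-np.ones(len(u))]@s['T'][:3,:3].T; c=s['T'][:3,3]
    return c+d*((z-c[2])/d[:,2])[:,None]
def w2pix(s,P):
    K=np.array([[s['fx'],0,s['cx']],[0,s['fy'],s['cy']],[0,0,1.]])
    q=(np.array(P,float).reshape(-1,3)-s['T'][:3,3])@s['T'][:3,:3]; q=q*[1,-1,-1]
    return cv2.projectPoints(q,np.zeros(3),np.zeros(3),K,np.array(s['D'],float))[0].reshape(-1,2)
def save(s,n,im=None): cv2.imwrite(f'pics/{n}.png',cv2.cvtColor(s['img'] if im is None else im,cv2.COLOR_RGB2BGR))
E
python3 - <<'E'
from h import *
print(robot.get_obs())
zs={'post':.035,'slot_mouth':.035,'tbolt':0,'knob':.075,'plateA_mid':.003}
for c in ['scene','side','wrist']:
    s=snap(c); save(s,c+'0'); print(c,s['T'].round(3).tolist(),s['fx'])
    for t in zs:
        for r in finder.landmark_of(c,t)[:6]:
            print(t,round(r['confidence'],2),np.round(r['xy'],1),pix2w(s,r['xy'],zs[t])[0].round(4))
    im=s['img']
a=np.hstack([cv2.imread(f'pics/{c}0.png') for c in ['scene','side']])
cv2.imwrite('pics/both0.png',a)
E
```

```text
pics
{'time': 0.0, 'joint_positions': array([ 1.10890963e+00,  8.79365332e-02,  1.37221297e+00, -2.39114463e-05,
        1.68359101e+00, -1.03127061e-01]), 'qvel': array([-0.00080424, -0.00037865, -0.00092478,  0.00127841,  0.00068875,
        0.00152031]), 'joint_torque': array([ 3.62873550e-05, -3.40193331e+01, -3.02421606e+01,  7.16998964e-02,
        3.32817994e-02, -1.56938627e-04]), 'tool_pos': array([0.19289848, 0.5144916 , 0.20433521]), 'ee_rot': array([-3.13945376e+00, -1.97470947e-04,  2.78283014e+00]), 'wrist_force': array([-0.05466076, -0.44205489,  0.32657816]), 'wrist_torque': array([-0.02488085, -0.0305275 ,  0.04620162]), 'finger_force': 0.0, 'width': 0.09419374623032305}
scene [[0.814, -0.428, 0.392, 1.034], [0.58, 0.605, -0.545, -0.726], [-0.005, 0.671, 0.741, 1.067], [0.0, 0.0, 0.0, 1.0]] 379.08399448759263
post 0.96 [276.3 221.4] [ 0.6155 -0.0593  0.035 ]
slot_mouth 0.82 [309.7 184. ] [0.6196 0.1571 0.035 ]
tbolt 0.65 [248.2 194.4] [0.4442 0.0077 0.    ]
knob 0.44 [248.3 179. ] [0.4414 0.0159 0.075 ]
plateA_mid 0.57 [253.5 291.4] [ 0.6964 -0.3024  0.003 ]
side [[0.788, 0.474, -0.393, -0.064], [-0.615, 0.624, -0.481, -0.733], [0.017, 0.621, 0.784, 1.252], [0.0, 0.0, 0.0, 1.0]] 455.61398270188164
post 0.89 [284.3 192.9] [ 0.6095 -0.0715  0.035 ]
slot_mouth 0.77 [249.7 154.3] [0.6238 0.138  0.035 ]
tbolt 0.73 [281.8 190.6] [ 0.6285 -0.0395  0.    ]
tbolt 0.7 [229.7 208.1] [0.4401 0.0097 0.    ]
knob 0.56 [230.6 194.3] [0.4446 0.0079 0.075 ]
wrist [[0.352, -0.906, -0.236, 0.125], [0.936, 0.34, 0.088, 0.54], [0.001, -0.252, 0.968, 0.384], [0.0, 0.0, 0.0, 1.0]] 320.8756086678872
```

Run:
```python
import cv2
for c in ['scene','side']:
    a=cv2.imread(f'pics/{c}0.png'); cv2.imwrite(f'pics/{c}0b.png',cv2.resize(a,(800,600),interpolation=cv2.INTER_CUBIC))
```

```text
(no output)
```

View pics/scene0b.png

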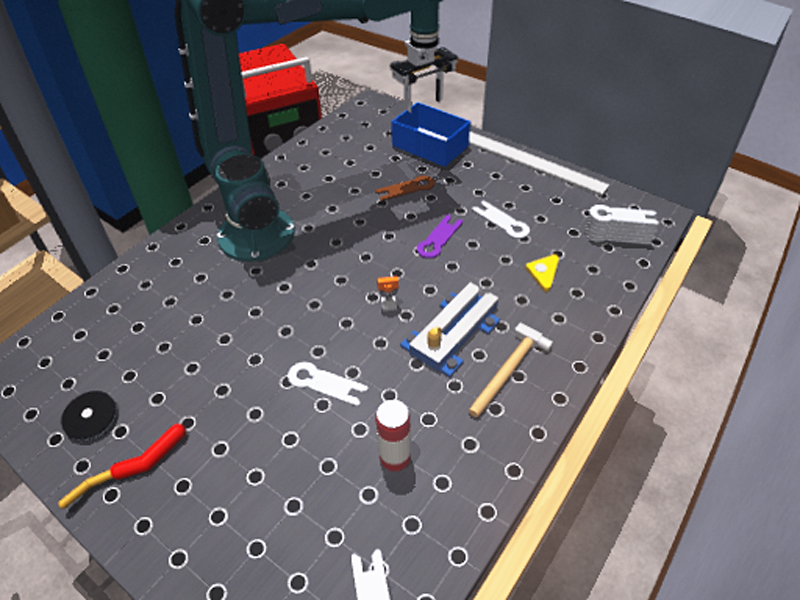

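View pics/side0b.png

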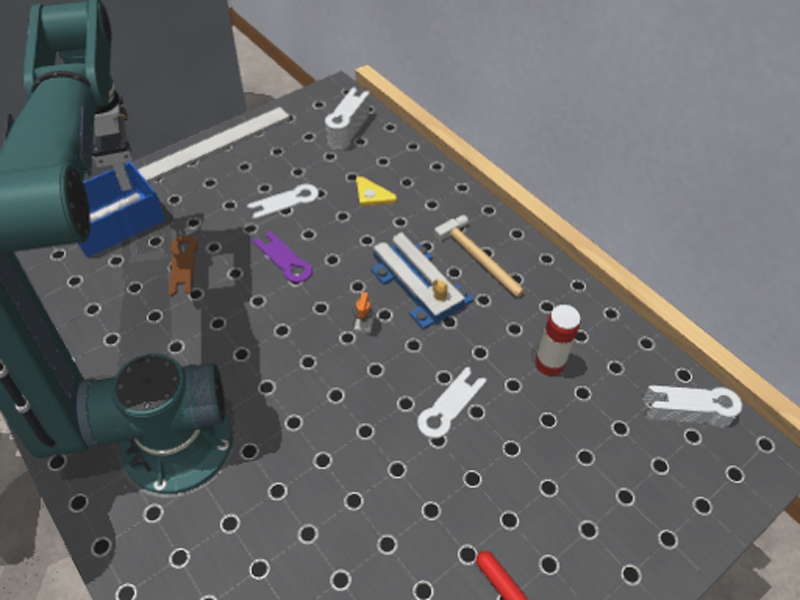

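The scene shows flat plates near (500,220) and (325,382) in the 800-px picture. Two others at (625,215) and (370,580) look thicker or raised, so I'll zoom on all of them and compute their positions.

Run:
```python
from h import *
ims=[]
for c in ['scene','side']:
    s=snap(c)
    for r in finder.masks_of(c,'plateA_mid'):
        m=r['region']; v=s['img'][m].mean(0) if m.any() else 0
        print(c,round(r['confidence'],2),np.round(r['xy'],0),m.sum(),np.round(v),pix2w(s,r['xy'],.006)[0].round(3),pix2w(s,r['xy'],.06)[0].round(3))
    crops=[(365,115,80,50),(280,115,80,50),(170,220,80,50),(210,334,80,50)] if c=='scene' else [(185,40,80,60),(145,105,80,50),(250,225,80,60),(400,230,80,50)]
    row=[cv2.resize(s['img'][y:y+50,x:x+80],(400,250),interpolation=cv2.INTER_CUBIC) for x,y,_,_ in crops]
    cv2.imwrite(f'pics/cr_{c}.png',cv2.cvtColor(np.vstack([np.hstack(row[:2]),np.hstack(row[2:])]),cv2.COLOR_RGB2BGR))
```

```text
(no output)
```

View pics/cr_scene.png

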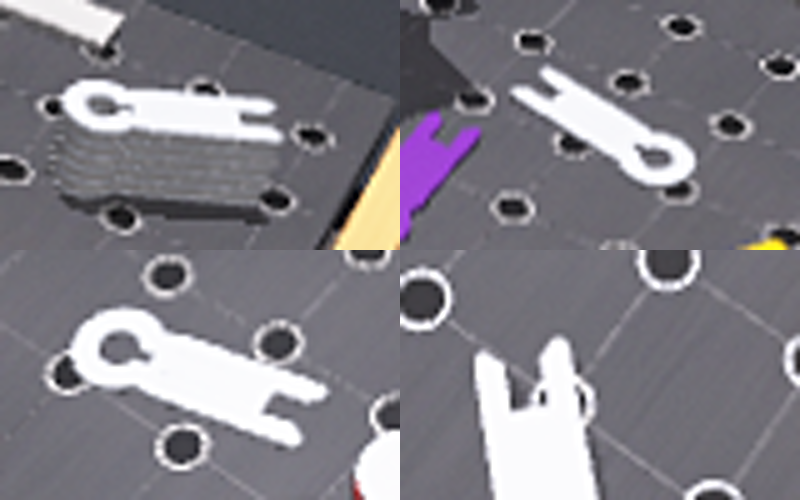

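View pics/cr_side.png

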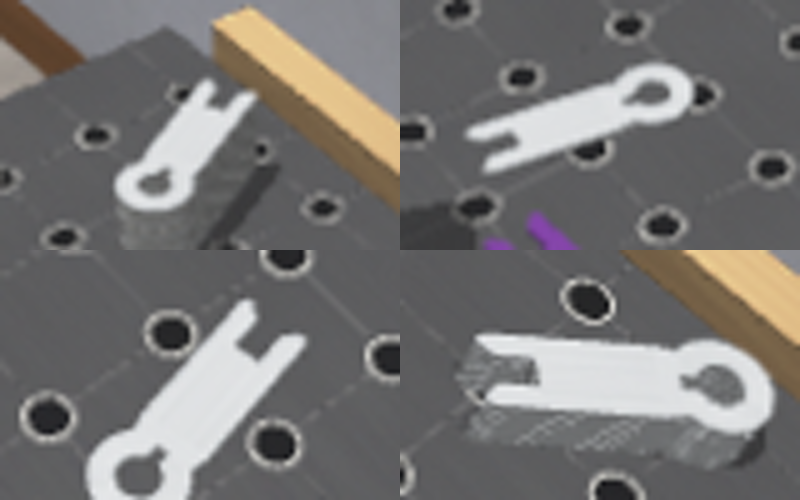

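Two loose plates lie flat, and two many-layered piles sit further out. Next I'll get the piles' positions and fit plate poses by outline.

```bash
cat > fit.py <<'E'
from h import *
from scipy.optimize import minimize
# plate model at com-frame, in m : union mask by polygons
def outline():
    import math
    t=np.linspace(0,2*np.pi,40)
    eye=np.c_[-.055+.032*np.cos(t),.032*np.sin(t)]
    arm=np.array([[-.055,.025],[.091,.025],[.091,.019],[.080,.010],[.057,.010],[.057,-.010],[.080,-.010],[.091,-.019],[.091,-.025],[-.055,-.025]])
    bore=np.c_[-.055+.0148*np.cos(t),.0148*np.sin(t)]
    notch=np.array([[-.055,.0049],[-.030,.0049],[-.030,-.0049],[-.055,-.0049]])
    return [(eye,1),(arm,1),(bore,0),(notch,0)]
SS=4
def render(s,x,y,th,z,box):
    u0,v0,u1,v1=box; m=np.zeros(((v1-v0)*SS,(u1-u0)*SS),np.uint8)
    c,n=np.cos(th),np.sin(th)
    for p,val in outline():
        P=np.c_[x+c*p[:,0]-n*p[:,1],y+n*p[:,0]+c*p[:,1],np.full(len(p),z)]
        q=(w2pix(s,P)-[u0,v0]+.5)*SS-.5
        cv2.fillPoly(m,[np.round(q*16).astype(np.int32)],int(val*255),shift=4)
    return cv2.resize(m,(u1-u0,v1-v0),interpolation=cv2.INTER_AREA)/255.
def bright(s): return np.clip((s['img'].astype(float).min(2)-120)/90,0,1)
def fit(views,x0,z):
    """views: list of (s,box)"""
    Ws=[bright(s)[b[1]:b[3],b[0]:b[2]] for s,b in views]
    def cost(p):
        return sum(np.abs(render(s,p[0],p[1],p[2],z,b)-w).sum() for (s,b),w in zip(views,Ws))
    best=None
    for dth in (0,.1,-.1):
        sx=np.array(x0)+[0,0,dth]
        r=minimize(cost,sx,method='Nelder-Mead',options=dict(initial_simplex=np.vstack([sx,sx+[.01,0,0],sx+[0,.01,0],sx+[0,0,.08]]),xatol=1e-4,fatol=.01))
        if best is None or r.fun<best.fun: best=r
    return best.x,best.fun,sum(w.sum() for w in Ws)
E
python3 - <<'E'
from fit import *
sc=snap('scene'); sd=snap('side')
# rough from eye and fork px (800-scale)
def P(s,x,y,z=.006): return pix2w(s,[x*.64,y*.64],z)[0]
for nm,e,f in [('plate1',(516,229),(480,207)),('plate2',(303,375),(362,395))]:
    print(nm,P(sc,*e).round(3),P(sc,*f).round(3))
for nm,e,f in [('plate1',(308,194),(250,210)),('plate2',(433,422),(478,375))]:
    print(nm,P(sd,*e).round(3),P(sd,*f).round(3))
for z in (.03,.05,.07):
    print(z,'pile1',P(sc,603,212,z).round(3),P(sd,340,119,z).round(3),'pile2',P(sd,728,402,z).round(3))
    print(z,'pile2 tips',P(sc,358,556,z).round(3),P(sd,650,388,z).round(3),P(sc,380,552,z).round(3),P(sd,652,407,z).round(3))
E
```

```text
plate1 [0.569 0.419 0.006] [0.442 0.442 0.006]
plate2 [ 0.421 -0.268  0.006] [ 0.557 -0.233  0.006]
plate1 [0.574 0.408 0.006] [0.429 0.447 0.006]
plate2 [ 0.416 -0.269  0.006] [ 0.558 -0.243  0.006]
0.03 pile1 [0.742 0.597 0.03 ] [0.791 0.577 0.03 ] pile2 [ 0.898 -0.602  0.03 ]
0.03 pile2 tips [ 0.765 -0.506  0.03 ] [ 0.799 -0.485  0.03 ] [ 0.791 -0.478  0.03 ] [ 0.768 -0.516  0.03 ]
0.05 pile1 [0.748 0.571 0.05 ] [0.777 0.556 0.05 ] pile2 [ 0.883 -0.604  0.05 ]
0.05 pile2 tips [ 0.77 -0.51  0.05] [ 0.785 -0.489  0.05 ] [ 0.796 -0.483  0.05 ] [ 0.755 -0.519  0.05 ]
0.07 pile1 [0.753 0.546 0.07 ] [0.763 0.534 0.07 ] pile2 [ 0.867 -0.606  0.07 ]
0.07 pile2 tips [ 0.775 -0.515  0.07 ] [ 0.771 -0.493  0.07 ] [ 0.801 -0.488  0.07 ] [ 0.741 -0.523  0.07 ]
```

View pics/wrist0.png

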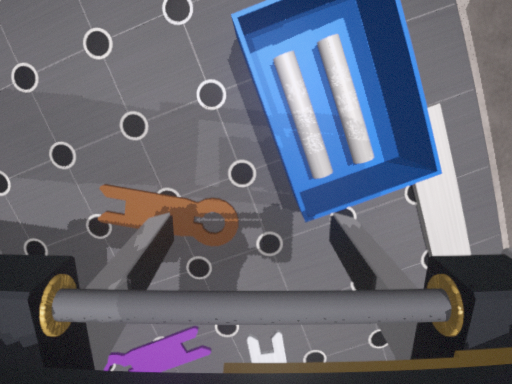

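Run:
```python
from fit import *
sc=snap('scene'); sd=snap('side')
B1=[(sc,(290,115,350,160)),(sd,(150,110,210,145))]
B2=[(sc,(175,222,245,264)),(sd,(260,230,318,285))]
print(fit(B1,[.515,.424,2.95],.006)); print([fit([b],[.515,.424,2.95],.006) for b in B1])
print(fit(B2,[.472,-.258,.2],.006)); print([fit([b],[.472,-.258,.2],.006) for b in B2])
# fixture: corner/top-blob fits later; landmarks repeat
for c,s in(('scene',sc),('side',sd)):
    for t,z in (('post',.035),('slot_mouth',.035),('tbolt',0),('knob',.075)):
        for r in finder.landmark_of(c,t)[:3]: print(c,t,round(r['confidence'],2),np.round(r['xy'],1),pix2w(s,r['xy'],z)[0].round(4))
```

```text
(array([0.51550976, 0.4295248 , 2.94973596]), np.float64(162.759477124183), np.float64(743.4222222222222))
[(array([0.51564808, 0.43359081, 2.93990698]), np.float64(95.8281045751634), np.float64(370.7444444444444)), (array([0.5160516 , 0.42886149, 2.95274115]), np.float64(29.829411764705885), np.float64(372.6777777777778))]
(array([ 0.47003881, -0.25564191,  0.22536225]), np.float64(311.3366013071895), np.float64(1487.5222222222224))
[(array([ 0.47017078, -0.25311851,  0.22595843]), np.float64(194.6660130718954), np.float64(759.7666666666667)), (array([ 0.47037888, -0.25620678,  0.22533664]), np.float64(61.59869281045752), np.float64(727.7555555555556))]
scene post 0.69 [275.  220.6] [ 0.6099 -0.059   0.035 ]
scene post 0.27 [210.5 245.1] [ 0.495  -0.2634  0.035 ]
scene slot_mouth 0.59 [308.2 182.2] [0.6103 0.1618 0.035 ]
scene tbolt 0.68 [291.5 214.4] [0.6282 0.0208 0.    ]
scene tbolt 0.57 [247.5 192.9] [0.4375 0.0122 0.    ]
scene knob 0.66 [248.6 180.6] [0.4471 0.0101 0.075 ]
side post 0.72 [281.5 188.6] [ 0.6139 -0.0517  0.035 ]
side post 0.63 [266.1 179.4] [0.5975 0.0113 0.035 ]
side slot_mouth 0.95 [249.2 152.4] [0.628  0.1464 0.035 ]
side slot_mouth 0.39 [307.2 164.6] [ 0.7566 -0.0242  0.035 ]
side tbolt 0.63 [230.4 206.6] [0.4456 0.0133 0.    ]
side knob 0.42 [230.9 198.8] [ 0.4346 -0.0074  0.075 ]
```

The bin holds only rods, and the brown and purple plates are look-alikes. The piles are out of reach, so the loose plates are P1 at about (0.515, 0.429), yaw 2.95, and P2 at about (0.470, -0.256), yaw 0.225. Next is a planner helper and the first move.

```bash
cat > plan.py <<'E'
from h import *
def plan(wps,start=None,maxs=.1,maxr=.7):
    """wps (x,y,z,yaw,grip[,maxshift]); prints one line per call: final delta in shares"""
    o=robot.get_obs(); x,y,z=o['tool_pos']; yaw=o['ee_rot'][2]
    if start is not None: x,y,z,yaw=start
    for w in wps:
        ms=w[5] if len(w)>5 else maxs
        dy=(w[3]-yaw+np.pi)%(2*np.pi)-np.pi
        c,s=np.cos(yaw),np.sin(yaw)
        n=max(1,int(np.ceil(max(np.hypot(w[0]-x,w[1]-y)/ms,abs(w[2]-z)/ms,abs(dy)/maxr))))
        P0=np.array([x,y,z]);P1=np.array(w[:3])
        for i in range(n):
            a=P0+(P1-P0)*i/n; b=P0+(P1-P0)*(i+1)/n; ya=yaw+dy*i/n; d=b-a
            c,s=np.cos(ya),np.sin(ya)
            # tool x=(c,s), tool y=(s,-c), z down
            print('tx %.3f ty %.3f tz %.3f rz %.3f g %d'%((c*d[0]+s*d[1])*10,(s*d[0]-c*d[1])*10,-d[2]*10,-dy/n/(np.pi/2),w[4]))
        x,y,z=P1; yaw+=dy
    print('end',x,y,z,yaw)
E
python3 - <<'E'
from plan import *
s=snapshot('wrist'); print(s['hand_eye'].round(3).tolist(),s['fx'])
plan([(.48,.44,.205,2.95,94)])
E
```

```text
[[-0.0, 0.968, 0.252, 0.072], [1.0, 0.001, -0.001, -0.0], [-0.001, 0.252, -0.968, -0.179], [0.0, 0.0, 0.0, 1.0]] 320.8756086678872
tx -0.983 ty 0.102 tz 0.002 rz -0.035 g 94
tx -0.987 ty 0.047 tz 0.002 rz -0.035 g 94
tx -0.988 ty -0.008 tz 0.002 rz -0.035 g 94
end 0.48 0.44 0.205 2.95
```

Call:
drive_tool:
  deltas: "-0.2 0.02 0 0 0 -0.007 94; -0.4 0.04 0 0 0 -0.014 94; -0.6 0.06 0 0 0 -0.021 94; -0.8 0.08 0 0 0 -0.028 94; -0.98 0.1 0 0 0 -0.035 94"

```text
time: 2.25
tool_pos: [0.2893, 0.4897, 0.2055]
ee_rot: [3.141, 0.0, 2.838]
wrist_force: [-0.0, -0.2, -0.6]
width: 0.0943
finger_force: 0.0
```

Call:
drive_tool:
  deltas: "-0.2 0.01 0 0 0 -0.007 94; -0.4 0.02 0 0 0 -0.014 94; -0.6 0.03 0 0 0 -0.021 94; -0.8 0.04 0 0 0 -0.028 94; -1 0.05 0 0 0 -0.035 94"

```text
time: 2.75
tool_pos: [0.3861, 0.4646, 0.2055]
ee_rot: [3.142, -0.0, 2.893]
wrist_force: [-0.1, -0.1, 0.8]
width: 0.0942
finger_force: 0.0
```

Call:
drive_tool:
  deltas: "-0.25 0 0 0 0 -0.01 94; -0.5 0 0 0 0 -0.02 94; -0.75 0 0 0 0 -0.03 94; -1 0 0 0 0 -0.036 94; -1 0 0 0 0 -0.036 94"

```text
time: 3.25
tool_pos: [0.4849, 0.4387, 0.2045]
ee_rot: [-3.141, 0.0, 2.946]
wrist_force: [0.3, 0.2, -0.2]
width: 0.094
finger_force: 0.0
```

Run:
```python
from fit import *
from plan import plan
print(robot.get_obs()['tool_pos'],robot.get_obs()['ee_rot'])
s=snap('wrist'); save(s,'w1')
q=w2pix(s,[[.5155,.4295,.006]]); print(q)
for h in [0.006]:
    b=(100,0,420,250)
    p=w2pix(s,[[.5155+.1*np.cos(2.95)*k+.03*np.sin(2.95)*j,.4295+.1*np.sin(2.95)*k-.03*np.cos(2.95)*j,.006] for k in(-1,1) for j in (-1,1)])
    lo=np.maximum(p.min(0)-8,0).astype(int); hi=np.minimum(p.max(0)+8,[511,383]).astype(int); b=(*lo,*hi); print(b)
    print(fit([(s,b)],[.5155,.4295,2.95],h))
```

```text
[0.48486473 0.43874865 0.20448208] [-3.14051693e+00  4.11873260e-04  2.94578334e+00]
[[248.73171159 189.99331124]]
(np.int64(213), np.int64(97), np.int64(282), np.int64(271))
(array([0.51562299, 0.42917931, 2.95602949]), np.float64(1044.1777777777777), np.float64(4322.177777777778))
```

View pics/w1.png

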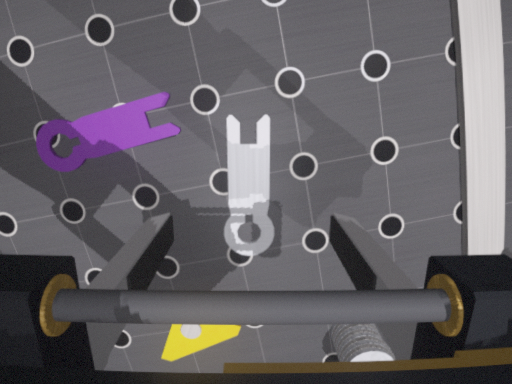

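Run:
```python
from fit import *
import fit as F
from plan import plan
F.bright=lambda s: np.clip((s['img'].astype(float).min(2)-95)/25,0,1)
s=snap('wrist')
print(F.fit([(s,(213,97,282,271))],[.5155,.4295,2.95],.006))
plan([(.5155,.4293,.1,2.953,94),(.5155,.4293,.012,2.953,94),(.5155,.4293,.002,2.953,94)])
```

```text
(array([0.51511267, 0.42906536, 2.94739412]), np.float64(3479.412549019608), np.float64(8358.56))
tx -0.174 ty -0.021 tz 0.525 rz -0.001 g 94
tx -0.174 ty -0.021 tz 0.525 rz -0.001 g 94
tx 0.000 ty 0.000 tz 0.880 rz -0.000 g 94
tx 0.000 ty 0.000 tz 0.100 rz -0.000 g 94
end 0.5155 0.4293 0.002 2.953
```

Call:
drive_tool:
  deltas: "-0.1 -0.01 0.2 0 0 -0.001 94; -0.2 -0.02 0.45 0 0 -0.002 94; -0.3 -0.03 0.7 0 0 -0.003 94; -0.33 -0.04 0.95 0 0 -0.003 94; -0.33 -0.04 1 0 0 -0.003 94"

```text
time: 3.85
tool_pos: [0.5112, 0.4291, 0.1015]
ee_rot: [-3.137, -0.005, 2.955]
wrist_force: [-0.2, -0.0, -1.0]
width: 0.0941
finger_force: 0.0
```

Call:
drive_tool:
  deltas: "0 0 0.3 0 0 0 94; 0 0 0.55 0 0 0 94; 0 0 0.75 0 0 0 94; 0 0 0.9 0 0 0 94; 0 0 0.9 0 0 0 94"

```text
time: 4.35
tool_pos: [0.512, 0.4297, 0.0137]
ee_rot: [-3.139, -0.003, 2.955]
wrist_force: [0.5, -0.0, 0.8]
width: 0.0943
finger_force: 0.0
```

Call:
drive_tool:
  deltas: "-0.03 0 0.05 0 0 0 94; -0.03 0 0.11 0 0 0 94; -0.03 0 0.115 0 0 0 94; -0.03 0 0.115 0 0 0 70; -0.03 0 0.115 0 0 0 40"

```text
time: 4.85
tool_pos: [0.5171, 0.4296, 0.0046]
ee_rot: [3.141, 0.001, 2.954]
wrist_force: [-0.7, -0.4, -0.1]
width: 0.0816
finger_force: 0.0
```

Call:
drive_tool:
  deltas: "0 0 0 0 0 0 40; 0 0 0 0 0 0 40; 0 0 0 0 0 0 40; 0 0 0 0 0 0 40; 0 0 0 0 0 0 40"

```text
time: 5.35
tool_pos: [0.5168, 0.4292, 0.004]
ee_rot: [-3.141, -0.0, 2.954]
wrist_force: [-0.5, -0.7, -0.4]
width: 0.0484
finger_force: 30.0
```

Call:
drive_tool:
  deltas: "0 0 0 0 0 0 60; 0 0 0 0 0 0 60; 0 0 0.015 0 0 0 60; 0 0 0.025 0 0 0 60; 0 0 0.025 0 0 0 60"

```text
time: 5.85
tool_pos: [0.5166, 0.4293, 0.0011]
ee_rot: [-3.141, -0.0, 2.954]
wrist_force: [0.1, -0.7, -0.2]
width: 0.0601
finger_force: 0.0
```

Call:
drive_tool:
  deltas: "0 0 0.025 0 0 0 60; 0 0 0.025 0 0 0 40; 0 0 0.025 0 0 0 40; 0 0 0.025 0 0 0 40; 0 0 0.025 0 0 0 40"

```text
time: 6.35
tool_pos: [0.5175, 0.4294, 0.0003]
ee_rot: [3.141, 0.001, 2.954]
wrist_force: [-0.6, -0.9, 5.6]
width: 0.0492
finger_force: 30.9
```

Run:
```python
from plan import *
o=robot.get_obs(); print(o['tool_pos'],o['ee_rot'],o['width'],o['finger_force'],o['wrist_force'])
```

```text
[5.17472136e-01 4.29399601e-01 3.41304789e-04] [3.14088969e+00 1.46056503e-03 2.95387622e+00] 0.04919535455704027 30.881993110233452 [-0.61569882 -0.86949424  5.56281147]
```

Run:
```python
from plan import *
plan([(.5172,.4294,.2,2.954,40),(.614,-.005,.2,1.53,40)])
```

```text
tx 0.001 ty -0.000 tz -0.998 rz -0.000 g 40
tx 0.001 ty -0.000 tz -0.998 rz -0.000 g 40
tx -0.352 ty -0.817 tz -0.000 rz 0.181 g 40
tx -0.568 ty -0.686 tz -0.000 rz 0.181 g 40
tx -0.737 ty -0.498 tz -0.000 rz 0.181 g 40
tx -0.848 ty -0.271 tz -0.000 rz 0.181 g 40
tx -0.890 ty -0.022 tz -0.000 rz 0.181 g 40
end 0.614 -0.005 0.2 1.53
```

Call:
drive_tool:
  deltas: "0 0 -0.1 0 0 0 40; 0 0 -0.3 0 0 0 40; 0 0 -0.55 0 0 0 40; 0 0 -0.8 0 0 0 40; 0 0 -1 0 0 0 40"

```text
time: 6.85
tool_pos: [0.5164, 0.4293, 0.0992]
ee_rot: [-3.141, -0.001, 2.954]
wrist_force: [0.0, 0.1, -2.8]
width: 0.0492
finger_force: 30.0
```

Call:
drive_tool:
  deltas: "0 0 -0.2 0 0 0 40; 0 0 -0.4 0 0 0 40; 0 0 -0.6 0 0 0 40; 0 0 -0.8 0 0 0 40; 0 0 -1 0 0 0 40"

```text
time: 7.35
tool_pos: [0.5161, 0.4291, 0.1981]
ee_rot: [-3.14, -0.002, 2.954]
wrist_force: [0.1, -0.5, -4.0]
width: 0.0494
finger_force: 30.0
```

Call:
drive_tool:
  deltas: "-0.07 -0.16 0 0 0 0.036 40; -0.14 -0.33 0 0 0 0.072 40; -0.21 -0.49 0 0 0 0.108 40; -0.28 -0.65 0 0 0 0.145 40; -0.35 -0.82 0 0 0 0.181 40"

```text
time: 7.85
tool_pos: [0.5354, 0.3415, 0.1975]
ee_rot: [-3.14, -0.002, 2.667]
wrist_force: [0.2, -0.6, -3.4]
width: 0.0493
finger_force: 30.0
```

Call:
drive_tool:
  deltas: "-0.11 -0.14 0 0 0 0.036 40; -0.23 -0.27 0 0 0 0.072 40; -0.34 -0.41 0 0 0 0.108 40; -0.45 -0.55 0 0 0 0.145 40; -0.57 -0.69 0 0 0 0.181 40"

```text
time: 8.35
tool_pos: [0.5555, 0.2535, 0.1991]
ee_rot: [3.141, -0.0, 2.381]
wrist_force: [0.6, -0.2, -3.3]
width: 0.0496
finger_force: 30.0
```

Call:
drive_tool:
  deltas: "-0.15 -0.1 0 0 0 0.036 40; -0.29 -0.2 0 0 0 0.072 40; -0.44 -0.3 0 0 0 0.108 40; -0.59 -0.4 0 0 0 0.145 40; -0.74 -0.5 0 0 0 0.181 40"

```text
time: 8.85
tool_pos: [0.575, 0.1664, 0.1991]
ee_rot: [3.141, -0.0, 2.096]
wrist_force: [0.2, -1.5, -4.4]
width: 0.049
finger_force: 30.0
```

Call:
drive_tool:
  deltas: "-0.17 -0.05 0 0 0 0.036 40; -0.34 -0.11 0 0 0 0.072 40; -0.51 -0.16 0 0 0 0.108 40; -0.68 -0.22 0 0 0 0.145 40; -0.85 -0.27 0 0 0 0.181 40"

```text
time: 9.35
tool_pos: [0.5948, 0.0793, 0.199]
ee_rot: [3.141, -0.0, 1.812]
wrist_force: [-0.3, -0.9, -3.5]
width: 0.0495
finger_force: 30.0
```

Call:
drive_tool:
  deltas: "-0.2 0 0 0 0 0.036 40; -0.4 -0.01 0 0 0 0.072 40; -0.6 -0.02 0 0 0 0.108 40; -0.8 -0.02 0 0 0 0.145 40; -0.89 -0.02 0 0 0 0.181 40"

```text
time: 9.85
tool_pos: [0.6147, -0.0087, 0.1988]
ee_rot: [3.142, 0.001, 1.526]
wrist_force: [-0.2, 0.1, -4.6]
width: 0.0494
finger_force: 30.0
```

Run:
```python
from plan import *
o=robot.get_obs(); print(o['tool_pos'],o['ee_rot'],o['width'],o['finger_force'],o['wrist_force'])
s=snap('wrist'); save(s,'w2')
for t,z in (('post',.035),('slot_mouth',.035),('plateA_mid',o['tool_pos'][2]+.003)):
    for r in finder.landmark_of('wrist',t)[:3]: print(t,round(r['confidence'],2),np.round(r['xy'],1),pix2w(s,r['xy'],z)[0].round(4))
```

```text
[ 0.61466459 -0.00867677  0.19878382] [3.14157283e+00 7.50950179e-04 1.52586108e+00] 0.049448600692126886 29.99725252389908 [-0.15677245  0.12763073 -4.60740382]
post 0.18 [250.1  14.9] [0.6214 0.1484 0.035 ]
slot_mouth 0.74 [249.2  12.9] [0.6206 0.1503 0.035 ]
```

View pics/w2.png

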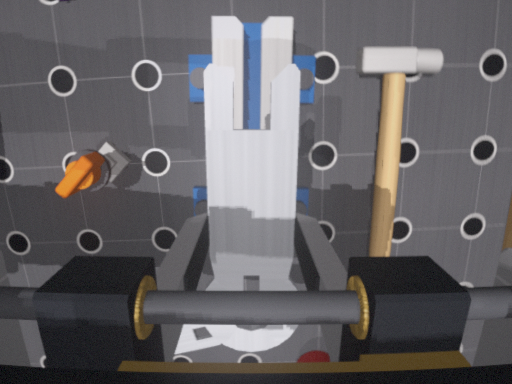

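Call:
drive_tool:
  deltas: "-0.05 -0.2 0 0 0 0 40; -0.1 -0.4 0 0 0 0 40; -0.15 -0.6 0 0 0 0 40; -0.2 -0.8 0 0 0 0 40; -0.25 -1 0 0 0 0 40"

```text
time: 10.55
tool_pos: [0.5124, -0.0264, 0.1992]
ee_rot: [3.141, -0.0, 1.534]
wrist_force: [0.6, -0.1, -3.3]
width: 0.0494
finger_force: 30.0
```

Call:
drive_tool:
  deltas: "-0.1 -0.1 0 0 0 0 40; -0.2 -0.2 0 0 0 0 40; -0.25 -0.2 0 0 0 0 40; -0.25 -0.2 0 0 0 0 40; -0.25 -0.2 0 0 0 0 40"

```text
time: 11.05
tool_pos: [0.493, -0.0515, 0.1989]
ee_rot: [3.141, -0.001, 1.532]
wrist_force: [0.4, -0.8, -3.5]
width: 0.0492
finger_force: 30.0
```

Run:
```python
from plan import *
o=robot.get_obs(); print(o['tool_pos'],o['ee_rot'])
s=snap('wrist'); save(s,'w3'); import pickle; pickle.dump(s,open('w3.pkl','wb'))
for t,z in (('post',.035),('slot_mouth',.035),('tbolt',0),('knob',.075)):
    for r in finder.landmark_of('wrist',t)[:3]: print(t,round(r['confidence'],2),np.round(r['xy'],1),pix2w(s,r['xy'],z)[0].round(4))
```

```text
[ 0.49302948 -0.05153906  0.19887328] [ 3.14131845e+00 -5.43870962e-04  1.53204431e+00]
post 0.9 [362.7 167.2] [ 0.6161 -0.052   0.035 ]
tbolt 0.98 [207.3 122. ] [0.4448 0.0011 0.    ]
tbolt 0.48 [250.8 226.8] [ 0.4902 -0.1306  0.    ]
knob 0.89 [198.5 124.2] [0.4467 0.0034 0.075 ]
```

View pics/w3.png

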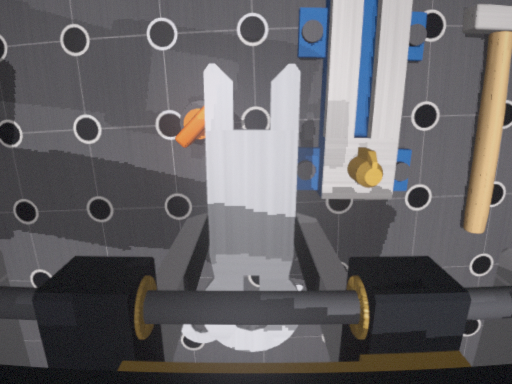

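```bash
cat > fx.py <<'E'
from fit import *
import fit as F
def rfix(s,x,y,th,box):
    u0,v0,u1,v1=box; m=np.zeros(((v1-v0)*SS,(u1-u0)*SS),np.uint8); c,n=np.cos(th),np.sin(th)
    def poly(p,val,hull=False):
        p=np.array(p,float); P=np.c_[x+c*p[:,0]-n*p[:,1],y+n*p[:,0]+c*p[:,1],p[:,2]]
        q=(w2pix(s,P)-[u0,v0]+.5)*SS-.5; q=np.round(q*16).astype(np.int32)
        if hull: q=cv2.convexHull(q)
        cv2.fillPoly(m,[q],int(val),shift=4)
    # origin = post axis; fixture centre at x=+.083
    z=.035
    poly([(-.035,-.04,z),(.201,-.04,z),(.201,.04,z),(-.035,.04,z)],255)
    poly([(.033,-.0095,z),(.193,-.0095,z),(.201,-.017,z),(.201,.017,z),(.193,.0095,z),(.033,.0095,z)],0)
    t=np.linspace(0,2*np.pi,30)
    poly([(r*np.cos(a),r*np.sin(a),h) for h,r in((.035,.014),(.066,.014),(.077,.0085)) for a in t],0,True)
    poly([(r,w,h) for h,r in((.035,.0235),(.066,.0235)) for w in(-.004,.004)]+[(0,w,h) for h in (.035,.066) for w in(-.004,.004)],0,True)
    return cv2.resize(m,(u1-u0,v1-v0),interpolation=cv2.INTER_AREA)/255.
def fitfix(s,b,x0,lo=130,rng=50):
    I=s['img'].astype(float); w=np.clip((I.min(2)-lo)/rng,0,1)[b[1]:b[3],b[0]:b[2]]
    cost=lambda p:np.abs(rfix(s,*p,b)-w).sum()
    sx=np.array(x0); r=minimize(cost,sx,method='Nelder-Mead',options=dict(initial_simplex=np.vstack([sx,sx+[.006,0,0],sx+[0,.006,0],sx+[0,0,.03]]),xatol=1e-5,fatol=.01))
    return r.x,r.fun,w.sum()
E
python3 - <<'E'
from fx import *
import pickle
s=pickle.load(open('w3.pkl','rb'))
b=(312,0,415,205)
for lo in (90,130,150): print(fitfix(s,b,[.615,-.054,1.53],lo))
for lo in (110,150):
    F.bright=lambda s: np.clip((s['img'].astype(float).min(2)-lo)/40,0,1)
    for z in (.203,.205): print(F.fit([(s,(195,55,310,210))],[.493,-.0515,1.532],z))
E
```

```text
(array([ 0.61307103, -0.05286649,  1.5195484 ]), np.float64(1683.4423529411765), np.float64(12988.960000000001))
(array([ 0.61297477, -0.05196066,  1.5222561 ]), np.float64(757.2654901960784), np.float64(11233.220000000001))
(array([ 0.61284253, -0.05160899,  1.52007705]), np.float64(1177.944705882353), np.float64(10443.380000000001))
(array([ 0.49299152, -0.04953448,  1.52136357]), np.float64(900.453431372549), np.float64(11319.025))
(array([ 0.49350081, -0.04960413,  1.52775876]), np.float64(778.3348039215687), np.float64(11319.025))
(array([ 0.49375231, -0.05003905,  1.5318648 ]), np.float64(599.9887254901961), np.float64(10633.525))
(array([ 0.49361065, -0.050008  ,  1.5306242 ]), np.float64(515.3926470588235), np.float64(10633.525))
```

Run:
```python
from plan import *
plan([(.6156,.0015,.19,1.521,40),(.6156,.0015,.095,1.521,40)])
```

```text
tx 0.286 ty 0.604 tz 0.044 rz 0.004 g 40
tx 0.290 ty 0.602 tz 0.044 rz 0.004 g 40
tx 0.000 ty 0.000 tz 0.950 rz -0.000 g 40
end 0.6156 0.0015 0.095 1.521
```

Call:
drive_tool:
  deltas: "0.06 0.12 0 0 0 0 40; 0.12 0.24 0.02 0 0 0.001 40; 0.18 0.36 0.03 0 0 0.002 40; 0.24 0.48 0.04 0 0 0.004 40; 0.286 0.604 0.04 0 0 0.004 40"

```text
time: 11.8
tool_pos: [0.5551, -0.0243, 0.1944]
ee_rot: [-3.141, -0.0, 1.527]
wrist_force: [-0.4, -0.2, -3.9]
width: 0.0493
finger_force: 30.0
```

Call:
drive_tool:
  deltas: "0.06 0.12 0 0 0 0 40; 0.12 0.24 0.02 0 0 0.001 40; 0.18 0.36 0.03 0 0 0.002 40; 0.24 0.48 0.04 0 0 0.004 40; 0.29 0.602 0.04 0 0 0.004 40"

```text
time: 12.3
tool_pos: [0.6162, 0.0018, 0.1905]
ee_rot: [-3.141, -0.0, 1.52]
wrist_force: [-0.4, -0.3, -3.4]
width: 0.0496
finger_force: 30.0
```

Call:
drive_tool:
  deltas: "0 0 0.25 0 0 0 40; 0 0 0.5 0 0 0 40; 0 0 0.75 0 0 0 40; 0 0 0.95 0 0 0 40; 0 0 0.95 0 0 0 40"

```text
time: 12.8
tool_pos: [0.613, 0.0016, 0.0914]
ee_rot: [-3.133, -0.0, 1.52]
wrist_force: [-0.4, 0.7, -3.3]
width: 0.0493
finger_force: 30.0
```

Call:
drive_tool:
  deltas: "0 0 0 0 0 0 40; 0 0 0 0 0 0 40; 0 0 0 0 0 0 40"

```text
time: 13.1
tool_pos: [0.6166, 0.0011, 0.0981]
ee_rot: [3.138, 0.0, 1.52]
wrist_force: [0.5, -0.6, -3.2]
width: 0.0495
finger_force: 30.0
```

Run:
```python
from fx import *
o=robot.get_obs(); print(o['tool_pos'],o['ee_rot'],o['wrist_force'],o['wrist_torque'])
s=snap('wrist'); T=Ttool()
F.bright=lambda s: np.clip((s['img'].astype(float).min(2)-150)/40,0,1)
print(F.fit([(s,(195,55,310,210))],[.6157,.0029,1.521],T[2,3]+.006))
save(s,'w4')
sd=snap('side'); save(sd,'s4',cv2.resize(sd['img'][130:250,220:380],(800,600),interpolation=cv2.INTER_CUBIC))
```

```text
[0.61661595 0.00107771 0.09806641] [3.13797971e+00 6.60257841e-05 1.51984242e+00] [ 0.51511424 -0.61301575 -3.17529321] [-0.12801211  0.0383329  -0.04823309]
(array([0.61775477, 0.01339805, 1.56059074]), np.float64(2792.1892156862746), np.float64(13731.1))
```

View pics/s4.png

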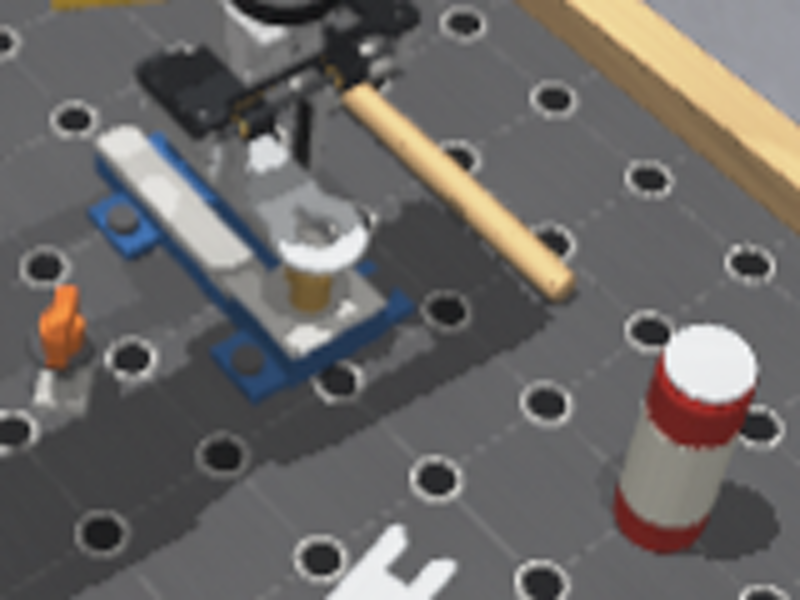

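Call:
drive_tool:
  deltas: "0 0 0 0 0 0 40; 0 0 0 0 0 0 40; 0 0 0 0 0 0 40; 0 0 0 0 0 0 40; 0 0 0 0 0 0 40"

```text
time: 13.7
tool_pos: [0.6153, 0.0012, 0.0959]
ee_rot: [-3.141, -0.0, 1.52]
wrist_force: [0.4, 0.2, -3.0]
width: 0.0493
finger_force: 30.0
```

Call:
drive_tool:
  deltas: "0 0 0 0 0 0 40; 0 0 0 0 0 0 40"

```text
time: 13.9
tool_pos: [0.6153, 0.0012, 0.0959]
ee_rot: [-3.142, -0.0, 1.52]
wrist_force: [0.8, -0.6, -3.3]
width: 0.0493
finger_force: 30.0
```

Call:
drive_tool:
  deltas: "0 0 0.05 0 0 0 40; 0 0 0.1 0 0 0 40; 0 0 0.15 0 0 0 40; 0 0 0.2 0 0 0 40; 0 0 0.24 0 0 0 40"

```text
time: 14.4
tool_pos: [0.615, 0.0012, 0.0711]
ee_rot: [-3.141, -0.0, 1.52]
wrist_force: [-0.9, -0.2, -3.7]
width: 0.0494
finger_force: 30.0
```

Call:
drive_tool:
  deltas: "0 0 0.02 0 0 0 40; 0 0 0.04 0 0 0 40; 0 0 0.06 0 0 0 40; 0 0 0.06 0 0 0 40; 0 0 0.06 0 0 0 40"

```text
time: 14.9
tool_pos: [0.6154, 0.0011, 0.0661]
ee_rot: [3.141, -0.0, 1.52]
wrist_force: [-0.5, -0.1, -2.3]
width: 0.0495
finger_force: 30.0
```

No contact force yet, and the plate bottom is at the end of the taper. Continuing down in steps.

Call:
drive_tool:
  deltas: "0 0 0.02 0 0 0 40; 0 0 0.04 0 0 0 40; 0 0 0.06 0 0 0 40; 0 0 0.06 0 0 0 40; 0 0 0.06 0 0 0 40"

```text
time: 15.4
tool_pos: [0.6153, 0.0012, 0.0598]
ee_rot: [-3.141, -0.0, 1.52]
wrist_force: [0.4, -0.9, -4.1]
width: 0.049
finger_force: 30.0
```

Call:
drive_tool:
  deltas: "0 0 0.03 0 0 0 40; 0 0 0.06 0 0 0 40; 0 0 0.09 0 0 0 40; 0 0 0.12 0 0 0 40; 0 0 0.12 0 0 0 40"

```text
time: 15.9
tool_pos: [0.6149, 0.0012, 0.0471]
ee_rot: [-3.14, -0.0, 1.52]
wrist_force: [0.2, 0.7, -3.6]
width: 0.0494
finger_force: 30.0
```

Call:
drive_tool:
  deltas: "0 0 0.03 0 0 0 40; 0 0 0.06 0 0 0 40; 0 0 0.09 0 0 0 40; 0 0 0.1 0 0 0 40; 0 0 0.1 0 0 0 40"

```text
time: 16.4
tool_pos: [0.6151, 0.0012, 0.0376]
ee_rot: [-3.141, -0.0, 1.52]
wrist_force: [0.0, -0.3, -4.5]
width: 0.0496
finger_force: 30.0
```

Call:
drive_tool:
  deltas: "0 0 0.01 0 0 0 40; 0 0 0.02 0 0 0 40; 0 0 0.02 0 0 0 62; 0 0 0.02 0 0 0 62; 0 0 0.02 0 0 0 62"

```text
time: 16.9
tool_pos: [0.6161, 0.0011, 0.0371]
ee_rot: [3.139, -0.0, 1.52]
wrist_force: [0.1, 0.2, 0.2]
width: 0.0614
finger_force: 0.0
```

Call:
drive_tool:
  deltas: "0 0 0 0 0 0 66; 0 0 -0.1 0 0 0 66; 0 0 -0.4 0 0 0 80; 0 0 -0.7 0 0 0 94; 0 0 -1 0 0 0 94"

```text
time: 17.4
tool_pos: [0.6154, 0.0012, 0.138]
ee_rot: [3.141, -0.0, 1.52]
wrist_force: [0.0, 0.2, 0.3]
width: 0.0867
finger_force: 0.0
```

Call:
drive_tool:
  deltas: "-0.2 -0.2 -0.15 0 0 0 94; -0.4 -0.4 -0.3 0 0 0 94; -0.6 -0.6 -0.5 0 0 0 94; -0.8 -0.8 -0.65 0 0 0 94; -1 -1 -0.65 0 0 0 94"

```text
time: 17.9
tool_pos: [0.511, -0.0947, 0.2052]
ee_rot: [3.135, 0.002, 1.52]
wrist_force: [-0.0, -0.9, -0.7]
width: 0.094
finger_force: 0.0
```

Run:
```python
from fx import *
from plan import plan
o=robot.get_obs(); print(o['tool_pos'],o['ee_rot'],o['wrist_force'],o['width'])
F.bright=lambda s: np.clip((s['img'].astype(float).min(2)-120)/90,0,1)
sc=snap('scene'); sd=snap('side')
save(sd,'s5',np.hstack([cv2.resize(a['img'][y:y+75,x:x+100],(400,300),interpolation=cv2.INTER_CUBIC) for a,x,y in((sd,230,140),(sc,250,170))]))
print(fit([(sd,(260,230,318,285))],[.47,-.2555,.225],.006),fit([(sc,(175,222,245,264))],[.47,-.2555,.225],.006))
plan([(.47,-.2555,.2,.225,94)])
```

```text
[ 0.51098949 -0.09465866  0.20519711] [3.13467967e+00 1.66802221e-03 1.52014607e+00] [-0.03674755 -0.85975848 -0.68096134] 0.09398302206331775
(array([ 0.47034956, -0.25638478,  0.22499419]), np.float64(102.6437908496732), np.float64(723.9444444444443)) (array([ 0.46887159, -0.25364343,  0.21937921]), np.float64(205.45882352941175), np.float64(744.6444444444444))
tx -0.810 ty -0.153 tz 0.017 rz 0.411 g 94
tx -0.738 ty 0.365 tz 0.017 rz 0.411 g 94
end 0.47 -0.2555 0.2 0.2250000000000001
```

View pics/s5.png

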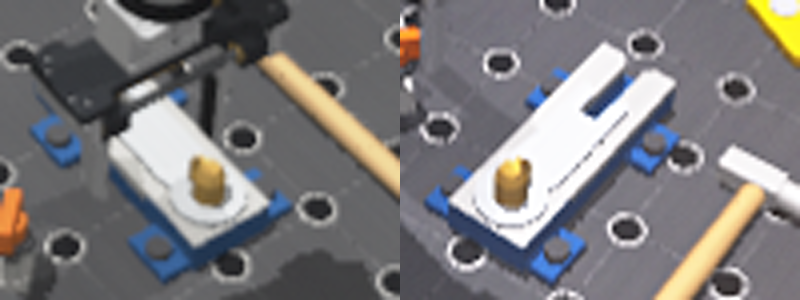

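Plate 1 is seated on the post, fork over the slot. Now plate 2, which has not moved.

Call:
drive_tool:
  deltas: "-0.16 -0.03 0 0 0 0.082 94; -0.32 -0.06 0 0 0 0.164 94; -0.49 -0.09 0 0 0 0.247 94; -0.65 -0.12 0 0 0 0.329 94; -0.81 -0.153 0 0 0 0.411 94"

```text
time: 18.5
tool_pos: [0.4915, -0.1737, 0.2011]
ee_rot: [3.142, -0.001, 0.87]
wrist_force: [-0.1, -0.8, 0.5]
width: 0.0943
finger_force: 0.0
```

Call:
drive_tool:
  deltas: "-0.15 0.07 0 0 0 0.082 94; -0.3 0.15 0 0 0 0.164 94; -0.44 0.22 0 0 0 0.247 94; -0.59 0.29 0 0 0 0.329 94; -0.738 0.365 0 0 0 0.411 94"

```text
time: 19.0
tool_pos: [0.4722, -0.2538, 0.2011]
ee_rot: [-3.141, -0.001, 0.224]
wrist_force: [0.8, -0.2, -0.4]
width: 0.0936
finger_force: 0.0
```

Call:
drive_tool:
  deltas: "0 0 0 0 0 0 94; 0 0 0 0 0 0 94; 0 0 0 0 0 0 94; 0 0 0 0 0 0 94; 0 0 0 0 0 0 94"

```text
time: 19.5
tool_pos: [0.4719, -0.2531, 0.2011]
ee_rot: [-3.142, -0.0, 0.23]
wrist_force: [-0.1, -0.1, 0.1]
width: 0.0942
finger_force: 0.0
```

Run:
```python
from fx import *
from plan import plan
T=Ttool(); print(T[:3,3],robot.get_obs()['ee_rot'])
s=snap('wrist'); save(s,'w6')
p=w2pix(s,[[.47+.1*np.cos(.225)*k-.03*np.sin(.225)*j,-.256+.1*np.sin(.225)*k+.03*np.cos(.225)*j,.006] for k in(-1,1) for j in (-1,1)])
lo=np.maximum(p.min(0)-8,0).astype(int); hi=np.minimum(p.max(0)+8,[511,255]).astype(int); b=(*lo,*hi); print(b)
for l in (120,150):
    F.bright=lambda s: np.clip((s['img'].astype(float).min(2)-l)/50,0,1)
    r=F.fit([(s,b)],[.47,-.256,.225],.006); print(r)
x=r[0]
plan([(x[0],x[1],.1,x[2],94),(x[0],x[1],.012,x[2],94)])
```

```text
[ 0.47187144 -0.25309794  0.20107595] [-3.14150200e+00 -2.66655403e-04  2.30293861e-01]
(np.int64(218), np.int64(72), np.int64(288), np.int64(253))
(array([ 0.47077283, -0.25577971,  0.23143682]), np.float64(2252.2960784313727), np.float64(7492.58))
(array([ 0.47077094, -0.2558043 ,  0.23217335]), np.float64(1183.0109803921569), np.float64(5194.719999999999))
tx -0.008 ty 0.011 tz 0.505 rz -0.001 g 94
tx -0.008 ty 0.011 tz 0.505 rz -0.001 g 94
tx 0.000 ty 0.000 tz 0.880 rz -0.000 g 94
end 0.4707709357466339 -0.25580430211981553 0.012 0.23217335031777053
```

Call:
drive_tool:
  deltas: "0 0 0.2 0 0 0 94; -0.01 0.01 0.45 0 0 0 94; -0.017 0.022 0.7 0 0 -0.001 94; -0.017 0.022 0.9 0 0 -0.001 94; -0.017 0.022 1 0 0 -0.001 94"

```text
time: 20.05
tool_pos: [0.4695, -0.2554, 0.0987]
ee_rot: [-3.139, 0.002, 0.231]
wrist_force: [-0.1, 0.2, -0.8]
width: 0.094
finger_force: 0.0
```

Call:
drive_tool:
  deltas: "0 0 0.25 0 0 0 94; 0 0 0.5 0 0 0 94; 0 0 0.7 0 0 0 94; 0 0 0.85 0 0 0 94; 0 0 0.89 0 0 0 94"

```text
time: 20.55
tool_pos: [0.4696, -0.2556, 0.0105]
ee_rot: [-3.139, 0.002, 0.231]
wrist_force: [-0.4, 0.2, 0.3]
width: 0.0943
finger_force: 0.0
```

Call:
drive_tool:
  deltas: "0 0 0 0 0 0 94; 0 0 0 0 0 0 94; 0 0 0 0 0 0 94; 0 0 0 0 0 0 94; 0 0 0 0 0 0 94"

```text
time: 21.05
tool_pos: [0.4708, -0.2565, 0.0126]
ee_rot: [3.141, -0.001, 0.23]
wrist_force: [-0.2, 1.1, -0.0]
width: 0.0939
finger_force: 0.0
```

Down to about 1.5 mm, then close.

Call:
drive_tool:
  deltas: "0 0 0.04 0 0 0 94; 0 0 0.08 0 0 0 94; 0 0 0.11 0 0 0 94; 0 0 0.11 0 0 0 94; 0 0 0.11 0 0 0 60"

```text
time: 21.55
tool_pos: [0.4704, -0.2562, 0.0007]
ee_rot: [-3.141, 0.0, 0.23]
wrist_force: [0.2, 0.7, -0.0]
width: 0.089
finger_force: 0.0
```

Call:
drive_tool:
  deltas: "0 0 0 0 0 0 40; 0 0 0 0 0 0 40; 0 0 0 0 0 0 40; 0 0 0 0 0 0 40; 0 0 0 0 0 0 40"

```text
time: 22.05
tool_pos: [0.4704, -0.2561, 0.0009]
ee_rot: [-3.141, -0.0, 0.23]
wrist_force: [-0.4, -1.4, 1.4]
width: 0.0493
finger_force: 27.3
```

Call:
drive_tool:
  deltas: "0 0 0 0 0 0 40; 0 0 0 0 0 0 40; 0 0 0 0 0 0 40"

```text
time: 22.35
tool_pos: [0.4704, -0.2562, 0.001]
ee_rot: [-3.141, -0.0, 0.23]
wrist_force: [-0.4, -0.1, 1.1]
width: 0.0494
finger_force: 30.0
```

Run:
```python
from plan import *
x,y,z=robot.get_obs()['tool_pos']; print(z)
plan([(x,y,.2,.231,40),(.495,-.055,.2,1.521,40)])
```

```text
0.000952143183152572
tx 0.000 ty 0.000 tz -0.995 rz -0.000 g 40
tx 0.000 ty 0.000 tz -0.995 rz -0.000 g 40
tx 0.233 ty -0.634 tz -0.000 rz -0.274 g 40
tx 0.476 ty -0.479 tz -0.000 rz -0.274 g 40
tx 0.633 ty -0.237 tz -0.000 rz -0.274 g 40
end 0.495 -0.055 0.2 1.5210000000000001
```

Call:
drive_tool:
  deltas: "0 0 -0.1 0 0 0 40; 0 0 -0.3 0 0 0 40; 0 0 -0.55 0 0 0 40; 0 0 -0.8 0 0 0 40; 0 0 -1 0 0 0 40"

```text
time: 22.85
tool_pos: [0.4705, -0.2564, 0.1025]
ee_rot: [3.141, -0.0, 0.23]
wrist_force: [0.3, -0.7, -2.2]
width: 0.0494
finger_force: 30.0
```

Call:
drive_tool:
  deltas: "0 0 -0.2 0 0 0 40; 0 0 -0.4 0 0 0 40; 0 0 -0.6 0 0 0 40; 0 0 -0.8 0 0 0 40; 0 0 -1 0 0 0 40"

```text
time: 23.35
tool_pos: [0.47, -0.2561, 0.2016]
ee_rot: [-3.141, 0.001, 0.23]
wrist_force: [0.4, 0.5, -2.4]
width: 0.0493
finger_force: 30.0
```

Call:
drive_tool:
  deltas: "0.05 -0.13 0 0 0 -0.055 40; 0.09 -0.25 0 0 0 -0.11 40; 0.14 -0.38 0 0 0 -0.165 40; 0.19 -0.51 0 0 0 -0.22 40; 0.233 -0.634 0 0 0 -0.274 40"

```text
time: 23.85
tool_pos: [0.4783, -0.1885, 0.2008]
ee_rot: [-3.141, 0.0, 0.664]
wrist_force: [-0.1, -0.4, -2.9]
width: 0.0494
finger_force: 30.0
```

Call:
drive_tool:
  deltas: "0.1 -0.1 0 0 0 -0.055 40; 0.19 -0.19 0 0 0 -0.11 40; 0.29 -0.29 0 0 0 -0.165 40; 0.38 -0.38 0 0 0 -0.22 40; 0.476 -0.479 0 0 0 -0.274 40"

```text
time: 24.35
tool_pos: [0.4865, -0.1217, 0.2008]
ee_rot: [-3.141, 0.0, 1.094]
wrist_force: [0.6, 0.5, -3.3]
width: 0.0495
finger_force: 30.0
```

Call:
drive_tool:
  deltas: "0.13 -0.05 0 0 0 -0.055 40; 0.25 -0.1 0 0 0 -0.11 40; 0.38 -0.14 0 0 0 -0.165 40; 0.51 -0.19 0 0 0 -0.22 40; 0.633 -0.237 0 0 0 -0.274 40"

```text
time: 24.85
tool_pos: [0.4947, -0.0545, 0.2008]
ee_rot: [-3.141, -0.0, 1.525]
wrist_force: [0.5, -0.3, -2.1]
width: 0.0493
finger_force: 30.0
```

Call:
drive_tool:
  deltas: "0 0 0 0 0 0 40; 0 0 0 0 0 0 40; 0 0 0 0 0 0 40; 0 0 0 0 0 0 40; 0 0 0 0 0 0 40"

```text
time: 25.35
tool_pos: [0.495, -0.0556, 0.201]
ee_rot: [-3.142, 0.0, 1.52]
wrist_force: [0.2, -0.6, -3.0]
width: 0.0495
finger_force: 30.0
```

Run:
```python
from fx import *
from plan import plan
T=Ttool(); t=T[:3,3]; yaw=robot.get_obs()['ee_rot'][2]; print(t,yaw)
s=snap('wrist'); save(s,'w7')
F.bright=lambda s: np.clip((s['img'].astype(float).min(2)-150)/40,0,1)
r=F.fit([(s,(195,55,310,210))],[t[0],t[1],yaw],t[2]+.006); print(r); x=r[0]
c,n=np.cos(yaw),np.sin(yaw); d=x[:2]-t[:2]; print('in tool',c*d[0]+n*d[1],n*d[0]-c*d[1],x[2]-yaw)
for q in finder.landmark_of('wrist','post')[:1]: print(q['xy'],pix2w(s,q['xy'],.047))
# placed plate 1
w=w2pix(s,[[.613,-.052,.035]]); print(w)
p1=[.6157,.0029,1.521]
print(F.fit([(s,(315,0,412,205))],p1,.041))
```

```text
[ 0.49498335 -0.05564355  0.20095527] 1.5201466325665614
(array([ 0.49548627, -0.05613684,  1.51871167]), np.float64(641.6024509803922), np.float64(10147.575))
in tool -0.0004671956874051941 0.0005272576790518707 -0.0014349657543539784
[357.8, 162.3] [[ 0.60905888 -0.04992461  0.047     ]]
[[357.78534065 162.00164156]]
(array([0.61766929, 0.00294368, 1.53678655]), np.float64(5631.226960784314), np.float64(11829.974999999999))
```

Run:
```python
from plan import *
plan([(.6154,.0032,.19,1.521,40),(.6154,.0032,.095,1.521,40)])
```

```text
tx 0.323 ty 0.586 tz 0.055 rz -0.000 g 40
tx 0.323 ty 0.586 tz 0.055 rz -0.000 g 40
tx 0.000 ty 0.000 tz 0.950 rz -0.000 g 40
end 0.6154 0.0032 0.095 1.5210000000000001
```

Call:
drive_tool:
  deltas: "0.06 0.12 0 0 0 0 40; 0.13 0.24 0.02 0 0 0 40; 0.19 0.36 0.03 0 0 0 40; 0.26 0.48 0.05 0 0 0 40; 0.323 0.586 0.055 0 0 0 40"

```text
time: 25.95
tool_pos: [0.5563, -0.0248, 0.1946]
ee_rot: [-3.14, -0.0, 1.522]
wrist_force: [-0.9, -0.1, -3.1]
width: 0.0495
finger_force: 30.0
```

Call:
drive_tool:
  deltas: "0.06 0.12 0 0 0 0 40; 0.13 0.24 0.02 0 0 0 40; 0.19 0.36 0.03 0 0 0 40; 0.26 0.48 0.05 0 0 0 40; 0.323 0.586 0.055 0 0 0 40"

```text
time: 26.45
tool_pos: [0.6162, 0.0042, 0.1894]
ee_rot: [-3.141, -0.0, 1.522]
wrist_force: [-0.5, -1.1, -3.5]
width: 0.0495
finger_force: 30.0
```

Call:
drive_tool:
  deltas: "0 0 0.2 0 0 0 40; 0 0 0.4 0 0 0 40; 0 0 0.6 0 0 0 40; 0 0 0.8 0 0 0 40; 0 0 0.95 0 0 0 40"

```text
time: 26.95
tool_pos: [0.6151, 0.0038, 0.0933]
ee_rot: [-3.14, -0.0, 1.521]
wrist_force: [0.2, -0.6, -2.8]
width: 0.0494
finger_force: 30.0
```

Call:
drive_tool:
  deltas: "0 0 0 0 0 0 40; 0 0 0 0 0 0 40; 0 0 0 0 0 0 40; 0 0 0 0 0 0 40; 0 0 0 0 0 0 40"

```text
time: 27.45
tool_pos: [0.616, 0.0036, 0.0962]
ee_rot: [3.139, -0.0, 1.521]
wrist_force: [-0.4, 0.0, -3.7]
width: 0.0492
finger_force: 30.0
```

Call:
drive_tool:
  deltas: "0 0 0 0 0 0 40; 0 0 0 0 0 0 40; 0 0 0 0 0 0 40"

```text
time: 27.75
tool_pos: [0.6153, 0.0036, 0.095]
ee_rot: [3.141, -0.0, 1.521]
wrist_force: [0.0, 0.6, -3.2]
width: 0.0492
finger_force: 30.0
```

Call:
drive_tool:
  deltas: "-0.004 0 0.05 0 0 0 40; -0.004 0 0.1 0 0 0 40; -0.004 0 0.15 0 0 0 40; -0.004 0 0.2 0 0 0 40; -0.004 0 0.24 0 0 0 40"

```text
time: 28.25
tool_pos: [0.6149, 0.0033, 0.0701]
ee_rot: [-3.141, -0.0, 1.521]
wrist_force: [-0.4, 0.4, -3.3]
width: 0.0494
finger_force: 30.0
```

Call:
drive_tool:
  deltas: "0 0 0.02 0 0 0 40; 0 0 0.04 0 0 0 40; 0 0 0.06 0 0 0 40; 0 0 0.06 0 0 0 40; 0 0 0.06 0 0 0 40"

```text
time: 28.75
tool_pos: [0.6154, 0.0032, 0.0651]
ee_rot: [3.141, -0.0, 1.521]
wrist_force: [-0.4, -0.6, -3.1]
width: 0.0493
finger_force: 30.0
```

Call:
drive_tool:
  deltas: "0 0 0.02 0 0 0 40; 0 0 0.04 0 0 0 40; 0 0 0.06 0 0 0 40; 0 0 0.06 0 0 0 40; 0 0 0.06 0 0 0 40"

```text
time: 29.25
tool_pos: [0.6153, 0.0033, 0.0588]
ee_rot: [-3.141, -0.0, 1.521]
wrist_force: [-0.6, -0.7, -2.1]
width: 0.0494
finger_force: 30.0
```

Now down to about 0.043, where it rests on plate 1 (top at 0.041).

Call:
drive_tool:
  deltas: "0 0 0.03 0 0 0 40; 0 0 0.06 0 0 0 40; 0 0 0.09 0 0 0 40; 0 0 0.12 0 0 0 40; 0 0 0.14 0 0 0 40"

```text
time: 29.75
tool_pos: [0.6151, 0.0033, 0.0444]
ee_rot: [-3.141, -0.0, 1.522]
wrist_force: [-0.8, -1.0, -4.1]
width: 0.0493
finger_force: 30.0
```

Call:
drive_tool:
  deltas: "0 0 0.01 0 0 0 40; 0 0 0.025 0 0 0 40; 0 0 0.035 0 0 0 40; 0 0 0.035 0 0 0 62; 0 0 0.035 0 0 0 62"

```text
time: 30.25
tool_pos: [0.6161, 0.0031, 0.0425]
ee_rot: [3.139, 0.0, 1.521]
wrist_force: [0.4, 0.1, -0.2]
width: 0.0607
finger_force: 0.0
```

Call:
drive_tool:
  deltas: "0 0 0 0 0 0 66; 0 0 0 0 0 0 66; 0 0 -0.1 0 0 0 66; 0 0 -0.4 0 0 0 94; 0 0 -0.8 0 0 0 94"

```text
time: 30.75
tool_pos: [0.6137, 0.0033, 0.1204]
ee_rot: [-3.136, -0.0, 1.521]
wrist_force: [0.0, 0.7, 1.0]
width: 0.0786
finger_force: 0.0
```

Call:
drive_tool:
  deltas: "0 -0.2 -0.2 0 0 0 94; 0 -0.4 -0.4 0 0 0 94; 0 -0.6 -0.6 0 0 0 94; 0 -0.8 -0.7 0 0 0 94; 0 -1 -0.7 0 0 0 94"

```text
time: 31.25
tool_pos: [0.5159, 0.0081, 0.195]
ee_rot: [3.136, 0.0, 1.521]
wrist_force: [0.4, -0.1, -0.0]
width: 0.0938
finger_force: 0.0
```

Call:
drive_tool:
  deltas: "0 -0.1 0 0 0 0 94; 0 -0.2 0 0 0 0 94; 0 -0.2 0 0 0 0 94; 0 -0.2 0 0 0 0 94; 0 -0.2 0 0 0 0 94"

```text
time: 31.75
tool_pos: [0.4958, 0.0091, 0.1911]
ee_rot: [-3.141, -0.0, 1.521]
wrist_force: [-0.7, 0.0, 0.3]
width: 0.094
finger_force: 0.0
```

Run:
```python
from fx import *
T=Ttool(); t=T[:3,3]; yaw=robot.get_obs()['ee_rot'][2]; print(t,yaw)
s=snap('wrist'); import pickle; pickle.dump(s,open('w8.pkl','wb'))
sc=snap('scene')
a=np.hstack([cv2.resize(s['img'][0:288,100:484],(533,400)),cv2.resize(sc['img'][170:245,255:305],(267,400),interpolation=cv2.INTER_CUBIC)])
save(s,'w8',a)
for q in ['tbolt','knob']:
  for c,S in (('wrist',s),('scene',sc)):
    for r in finder.landmark_of(c,q)[:2]: print(q,c,round(r['confidence'],2),np.round(r['xy'],1),pix2w(S,r['xy'],0 if q=='tbolt' else .075)[0].round(4))
```

```text
[0.49584933 0.00906502 0.1911007 ] 1.5213995060106675
tbolt wrist 0.66 [206.6 170.6] [0.4437 0.0063 0.    ]
tbolt scene 0.56 [246.9 193.4] [0.4372 0.0089 0.    ]
knob wrist 0.67 [200.8 188.4] [0.4481 0.0046 0.075 ]
knob scene 0.54 [246.7 181. ] [0.4427 0.0046 0.075 ]
knob scene 0.24 [351.7 173. ] [0.7346 0.2608 0.075 ]
```

View pics/w8.png

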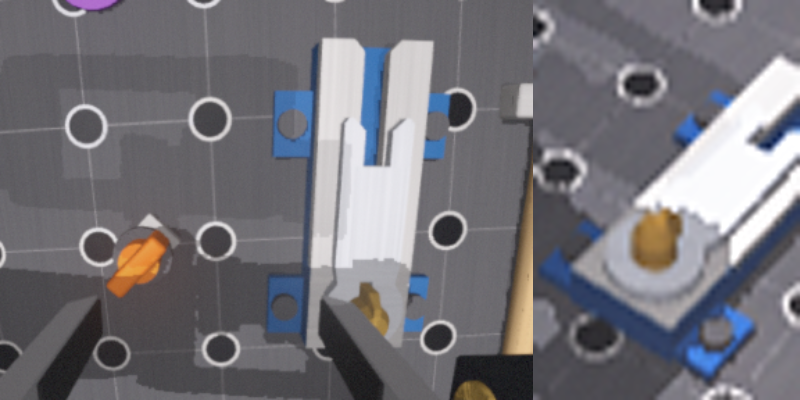

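Both plates are stacked flat. Next is the knob bar's yaw.

```bash
cat > bar.py <<'E'
from fx import *
def barfit(s,x0,zc=.075):
    """fit orange box 48x14x30 silhouette; x0=(x,y,yaw)"""
    I=cv2.cvtColor(s['img'],cv2.COLOR_RGB2HSV); m=((I[...,0]<16)&(I[...,1]>150)&(I[...,2]>90)).astype(float)
    p=w2pix(s,[[*x0[:2],zc]])[0].astype(int); u0,v0=np.maximum(p-45,0); u1,v1=np.minimum(p+45,[512,384]); w=m[v0:v1,u0:u1]
    def ren(q):
        c,n=np.cos(q[2]),np.sin(q[2]); P=np.array([(q[0]+c*a-n*b,q[1]+n*a+c*b,zc+h) for a in(-.024,.024) for b in(-.007,.007) for h in(-.015,.015)])
        k=np.round(((w2pix(s,P)-[u0,v0]+.5)*SS-.5)*16).astype(np.int32); M=np.zeros(((v1-v0)*SS,(u1-u0)*SS),np.uint8)
        cv2.fillPoly(M,[cv2.convexHull(k)],255,shift=4); return cv2.resize(M,(u1-u0,v1-v0),interpolation=cv2.INTER_AREA)/255.
    best=None
    for d in (0,.25,-.25,.5,-.5):
        sx=np.array(x0)+[0,0,d]; r=minimize(lambda q:np.abs(ren(q)-w).sum(),sx,method='Nelder-Mead',options=dict(initial_simplex=np.vstack([sx,sx+[.008,0,0],sx+[0,.008,0],sx+[0,0,.15]]),xatol=1e-5,fatol=.01))
        if best is None or r.fun<best.fun: best=r
    return best.x,best.fun,w.sum()
E
python3 - <<'E'
from bar import *
from plan import plan
import pickle
s=pickle.load(open('w8.pkl','rb'))
r=barfit(s,[.446,.005,.74]); print(r)
x=r[0]
plan([(x[0],x[1],.2,x[2]+np.pi,94)])
E
```

```text
(array([0.44674795, 0.00384295, 0.77109933]), np.float64(430.2549019607843), np.float64(925.0))
tx -0.019 ty -0.121 tz -0.022 rz -0.381 g 94
tx 0.052 ty -0.111 tz -0.022 rz -0.381 g 94
tx 0.106 ty -0.062 tz -0.022 rz -0.381 g 94
tx 0.123 ty 0.008 tz -0.022 rz -0.381 g 94
end 0.4467479537911001 0.003842951864542019 0.2 3.9126919800207745
```

Call:
drive_tool:
  deltas: "0 -0.02 0 0 0 -0.08 94; 0 -0.05 0 0 0 -0.16 94; 0 -0.07 0 0 0 -0.24 94; -0.01 -0.1 0 0 0 -0.32 94; -0.02 -0.12 -0.02 0 0 -0.381 94"

```text
time: 32.55
tool_pos: [0.4831, 0.0078, 0.1932]
ee_rot: [-3.141, -0.0, 2.124]
wrist_force: [-0.0, 0.5, -0.2]
width: 0.0943
finger_force: 0.0
```

Call:
drive_tool:
  deltas: "0.01 -0.02 0 0 0 -0.08 94; 0.02 -0.05 0 0 0 -0.16 94; 0.03 -0.07 0 0 0 -0.24 94; 0.04 -0.09 0 0 0 -0.32 94; 0.05 -0.11 -0.02 0 0 -0.381 94"

```text
time: 33.05
tool_pos: [0.4712, 0.0062, 0.1952]
ee_rot: [-3.141, -0.001, 2.723]
wrist_force: [0.3, 0.0, 0.5]
width: 0.094
finger_force: 0.0
```

Call:
drive_tool:
  deltas: "0.02 -0.01 0 0 0 -0.08 94; 0.04 -0.02 0 0 0 -0.16 94; 0.06 -0.04 0 0 0 -0.24 94; 0.08 -0.05 0 0 0 -0.32 94; 0.106 -0.06 -0.02 0 0 -0.381 94"

```text
time: 33.55
tool_pos: [0.4591, 0.0051, 0.1972]
ee_rot: [3.141, -0.001, -2.962]
wrist_force: [0.4, 0.8, 0.1]
width: 0.0942
finger_force: 0.0
```

Call:
drive_tool:
  deltas: "0.02 0 0 0 0 -0.08 94; 0.05 0 0 0 0 -0.16 94; 0.08 0 0 0 0 -0.24 94; 0.1 0 0 0 0 -0.32 94; 0.123 0.01 -0.02 0 0 -0.381 94"

```text
time: 34.05
tool_pos: [0.4467, 0.0039, 0.1992]
ee_rot: [3.141, -0.0, -2.364]
wrist_force: [-0.4, 0.4, -0.4]
width: 0.0943
finger_force: 0.0
```

Call:
drive_tool:
  deltas: "0 0 0 0 0 0 94; 0 0 0 0 0 0 94; 0 0 0 0 0 0 94; 0 0 0 0 0 0 94; 0 0 0 0 0 0 94"

```text
time: 34.55
tool_pos: [0.447, 0.0039, 0.1994]
ee_rot: [3.141, -0.0, -2.368]
wrist_force: [0.5, 0.1, 0.1]
width: 0.0941
finger_force: 0.0
```

Run:
```python
from bar import *
from plan import plan
o=robot.get_obs(); print(o['tool_pos'],o['ee_rot'],o['joint_positions'].round(2))
s=snap('wrist'); save(s,'w9',cv2.resize(s['img'],(800,600)))
r=barfit(s,[.4467,.0038,.77]); print(r); x=r[0]
plan([(x[0],x[1],.1,x[2]-np.pi,94)])
```

```text
[0.44697229 0.00394909 0.19936901] [ 3.14143912e+00 -6.79047027e-05 -2.36839626e+00] [-0.12 -0.14  1.61  0.    1.68 -2.46]
(array([0.44782423, 0.00488279, 0.77408757]), np.float64(342.1372549019608), np.float64(944.0))
tx -0.012 ty 0.000 tz 0.994 rz -0.000 g 94
end 0.4478242250212747 0.004882790947454654 0.1 -2.3675050861041296
```

View pics/w9.png

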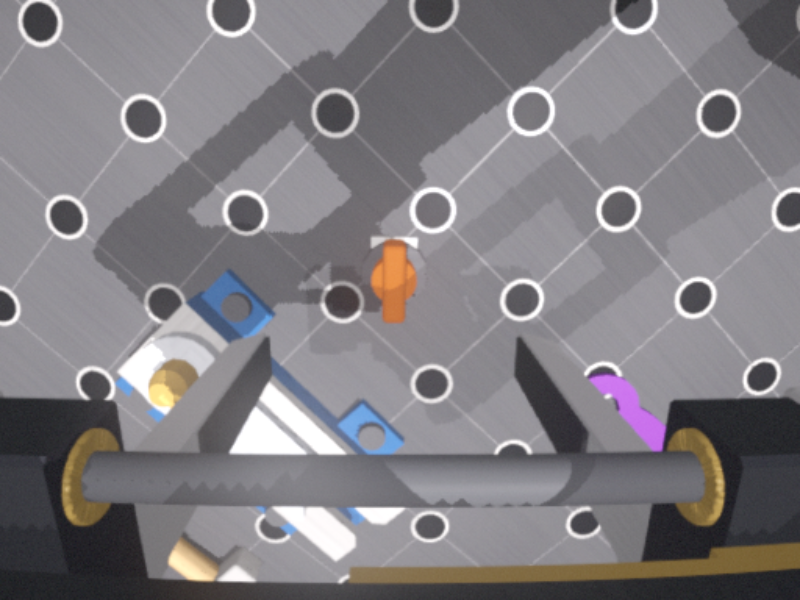

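Call:
drive_tool:
  deltas: "0 0 0.25 0 0 0 60; -0.01 0 0.5 0 0 0 60; -0.01 0 0.7 0 0 0 60; -0.01 0 0.85 0 0 0 60; -0.01 0 0.9 0 0 0 60"

```text
time: 35.1
tool_pos: [0.4464, 0.0048, 0.1075]
ee_rot: [3.139, -0.002, -2.368]
wrist_force: [0.8, 0.2, -0.4]
width: 0.0607
finger_force: 0.0
```

Call:
drive_tool:
  deltas: "0 0 0.1 0 0 0 40; 0 0 0.2 0 0 0 40; 0 0 0.3 0 0 0 40; 0 0 0.4 0 0 0 40; 0 0 0.43 0 0 0 40"

```text
time: 35.6
tool_pos: [0.4468, 0.0048, 0.065]
ee_rot: [3.14, -0.001, -2.368]
wrist_force: [0.1, -0.5, -0.8]
width: 0.0401
finger_force: 0.0
```

Call:
drive_tool:
  deltas: "0 0 0 0 0 0 40; 0 0 0 0 0 0 40; 0 0 0 0 0 0 40; 0 0 0 0 0 0 30; 0 0 0 0 0 0 5"

```text
time: 36.1
tool_pos: [0.4479, 0.0046, 0.0668]
ee_rot: [-3.141, 0.001, -2.368]
wrist_force: [-0.3, -0.7, 0.2]
width: 0.0274
finger_force: 0.0
```

Call:
drive_tool:
  deltas: "0 0 0 0 0 0 5; 0 0 0 0 0 0 5; 0 0 0 0 0 0 5; 0 0 0 0 0 0 5; 0 0 0 0 0 0 5"

```text
time: 36.6
tool_pos: [0.4476, 0.0047, 0.0665]
ee_rot: [3.141, 0.0, -2.368]
wrist_force: [-0.3, 0.4, 0.7]
width: 0.014
finger_force: 30.0
```

Run:
```python
from plan import *
for c in('scene','side'):
    s=snap(c); r=finder.masks_of(c,'weld_square')
    if r:
        m=r[0]['region']; v,u=np.where(m); P=pix2w(s,np.c_[u,v],.005); print(c,r[0]['confidence'],P.min(0).round(3),P.max(0).round(3))
plan([(.4476,.0047,.16,-2.368,5),(.6255,.1977,.16,-3.191,5),(.6255,.1977,.077,-3.191,5)])
```

```text
scene 0.56 [0.658 0.268 0.005] [0.738 0.385 0.005]
tx 0.000 ty -0.000 tz -0.935 rz 0.000 g 5
tx -0.874 ty 0.046 tz -0.000 rz 0.175 g 5
tx -0.829 ty 0.281 tz -0.000 rz 0.175 g 5
tx -0.722 ty 0.495 tz -0.000 rz 0.175 g 5
tx 0.000 ty 0.000 tz 0.830 rz -0.000 g 5
end 0.6255 0.1977 0.077 -3.191
```

Call:
drive_tool:
  deltas: "0 0 -0.15 0 0 0 5; 0 0 -0.35 0 0 0 5; 0 0 -0.55 0 0 0 5; 0 0 -0.75 0 0 0 5; 0 0 -0.935 0 0 0 5"

```text
time: 37.3
tool_pos: [0.4472, 0.0047, 0.1597]
ee_rot: [3.14, -0.001, -2.368]
wrist_force: [1.1, 0.0, -3.0]
width: 0.0139
finger_force: 30.0
```

Call:
drive_tool:
  deltas: "-0.17 0.01 0 0 0 0.035 5; -0.35 0.02 0 0 0 0.07 5; -0.52 0.03 0 0 0 0.105 5; -0.7 0.04 0 0 0 0.14 5; -0.874 0.046 0 0 0 0.175 5"

```text
time: 37.8
tool_pos: [0.5068, 0.0695, 0.1585]
ee_rot: [3.141, -0.002, -2.645]
wrist_force: [0.3, -0.6, -3.6]
width: 0.0138
finger_force: 30.0
```

Call:
drive_tool:
  deltas: "-0.17 0.06 0 0 0 0.035 5; -0.33 0.11 0 0 0 0.07 5; -0.5 0.17 0 0 0 0.105 5; -0.66 0.22 0 0 0 0.14 5; -0.829 0.281 0 0 0 0.175 5"

```text
time: 38.3
tool_pos: [0.5662, 0.1337, 0.1583]
ee_rot: [-3.142, -0.003, -2.92]
wrist_force: [-0.2, 0.0, -3.7]
width: 0.0139
finger_force: 30.0
```

Call:
drive_tool:
  deltas: "-0.14 0.1 0 0 0 0.035 5; -0.29 0.2 0 0 0 0.07 5; -0.43 0.3 0 0 0 0.105 5; -0.58 0.4 0 0 0 0.14 5; -0.722 0.495 0 0 0 0.175 5"

```text
time: 38.8
tool_pos: [0.6257, 0.1981, 0.158]
ee_rot: [-3.141, -0.003, 3.088]
wrist_force: [0.5, -0.5, -2.6]
width: 0.0135
finger_force: 30.0
```

Call:
drive_tool:
  deltas: "0 0 0.15 0 0 0 5; 0 0 0.35 0 0 0 5; 0 0 0.5 0 0 0 5; 0 0 0.65 0 0 0 5; 0 0 0.75 0 0 0 5"

```text
time: 39.3
tool_pos: [0.6244, 0.197, 0.0824]
ee_rot: [-3.141, -0.003, 3.091]
wrist_force: [-0.4, -1.0, -3.9]
width: 0.014
finger_force: 30.0
```

Call:
drive_tool:
  deltas: "0 0 0 0 0 0 5; 0 0 0 0 0 0 5; 0 0 0 0 0 0 5; 0 0 0 0 0 0 5; 0 0 0 0 0 0 5"

```text
time: 39.8
tool_pos: [0.6262, 0.1978, 0.086]
ee_rot: [3.141, 0.002, 3.091]
wrist_force: [0.4, 0.6, -3.5]
width: 0.0136
finger_force: 30.0
```

Run:
```python
from plan import *
o=robot.get_obs(); print(o['tool_pos'],o['ee_rot'],o['wrist_force'],o['width'])
plan([(.6255,.1977,.077,-3.191,5)])
s=snap('wrist'); sc=snap('scene'); sd=snap('side')
a=np.hstack([cv2.resize(sc['img'][130:230,265:345],(400,500),interpolation=cv2.INTER_CUBIC),cv2.resize(sd['img'][110:210,210:290],(400,500),interpolation=cv2.INTER_CUBIC)])
save(sc,'s10',a)
```

```text
[0.62624098 0.19781556 0.08600943] [3.14106760e+00 1.71697709e-03 3.09071209e+00] [ 0.40486051  0.61850515 -3.48481559] 0.013587417551871166
tx 0.007 ty -0.002 tz 0.090 rz -0.001 g 5
end 0.6255 0.1977 0.077 3.0921853071795864
```

View pics/s10.png

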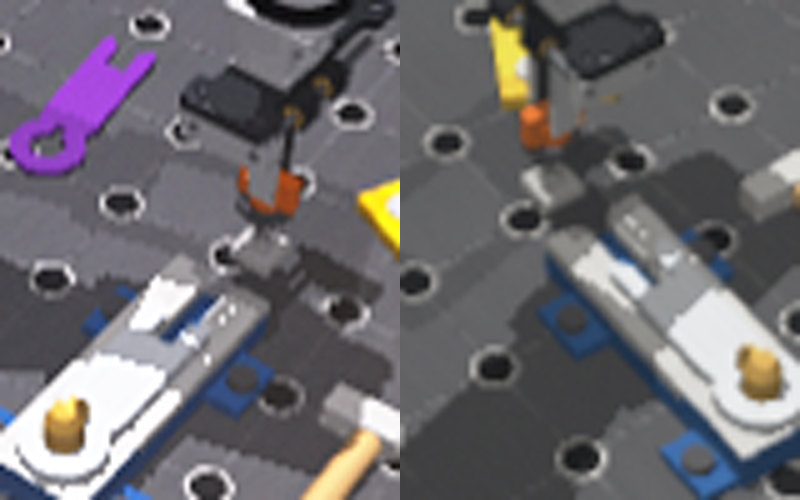

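Call:
drive_tool:
  deltas: "0.004 0 0.03 0 0 0 5; 0.004 0 0.06 0 0 0 5; 0.004 0 0.09 0 0 0 5; 0.004 0 0.09 0 0 0 5; 0.004 0 0.09 0 0 0 5"

```text
time: 40.45
tool_pos: [0.6252, 0.1977, 0.0756]
ee_rot: [-3.142, -0.001, 3.091]
wrist_force: [-0.9, -0.0, -3.0]
width: 0.0136
finger_force: 30.0
```

Call:
drive_tool:
  deltas: "0 0 0 0 0 0 5; 0 0 0 0 0 0 5; 0 0 0 0 0 0 5; 0 0 0 0 0 0 5"

```text
time: 40.85
tool_pos: [0.6254, 0.1977, 0.0761]
ee_rot: [3.141, 0.0, 3.091]
wrist_force: [1.0, 1.0, -3.7]
width: 0.0137
finger_force: 30.0
```

Call:
drive_tool:
  deltas: "0 -0.08 -0.007 0 0 0 5; 0 -0.16 -0.007 0 0 0 5; 0 -0.24 -0.007 0 0 0 5; 0 -0.3 -0.007 0 0 0 5; 0 -0.35 -0.007 0 0 0 5"

```text
time: 41.35
tool_pos: [0.6235, 0.1618, 0.0767]
ee_rot: [3.142, 0.0, 3.09]
wrist_force: [-0.4, -0.4, -2.9]
width: 0.0139
finger_force: 30.0
```

Call:
drive_tool:
  deltas: "0 -0.04 0 0 0 0 5; 0 -0.08 0 0 0 0 5; 0 -0.12 0 0 0 0 5; 0 -0.16 0 0 0 0 5; 0 -0.2 0 0 0 0 5"

```text
time: 41.85
tool_pos: [0.6225, 0.1426, 0.0767]
ee_rot: [3.142, 0.0, 3.091]
wrist_force: [0.2, 0.2, -3.1]
width: 0.0135
finger_force: 30.0
```

Call:
drive_tool:
  deltas: "0 -0.08 0 0 0 0 5; 0 -0.16 0 0 0 0 5; 0 -0.24 0 0 0 0 5; 0 -0.32 0 0 0 0 5; 0 -0.4 0 0 0 0 5"

```text
time: 42.35
tool_pos: [0.6205, 0.102, 0.0767]
ee_rot: [3.142, 0.0, 3.09]
wrist_force: [-1.1, -0.1, -3.2]
width: 0.0135
finger_force: 30.0
```

Call:
drive_tool:
  deltas: "0 -0.05 0 0 0 0 5; 0 -0.1 0 0 0 0 5; 0 -0.15 0 0 0 0 5; 0 -0.2 0 0 0 0 5; 0 -0.25 0 0 0 0 5"

```text
time: 42.85
tool_pos: [0.6192, 0.0775, 0.0767]
ee_rot: [3.141, 0.0, 3.091]
wrist_force: [0.3, -0.9, -3.4]
width: 0.0136
finger_force: 30.0
```

Call:
drive_tool:
  deltas: "0 -0.02 0 0 0 0 5; 0 -0.04 0 0 0 0 5; 0 -0.06 0 0 0 0 5; 0 -0.08 0 0 0 0 5; 0 -0.08 0 0 0 0 5"

```text
time: 43.35
tool_pos: [0.6188, 0.0697, 0.0767]
ee_rot: [-3.142, 0.0, 3.091]
wrist_force: [-0.5, 0.0, -3.6]
width: 0.0136
finger_force: 30.0
```

Now creep until contact.

Call:
drive_tool:
  deltas: "0 -0.01 0 0 0 0 5; 0 -0.015 0 0 0 0 5; 0 -0.02 0 0 0 0 5; 0 -0.02 0 0 0 0 5; 0 -0.02 0 0 0 0 5"

```text
time: 43.85
tool_pos: [0.6187, 0.0679, 0.0767]
ee_rot: [3.141, 0.0, 3.091]
wrist_force: [-0.1, -0.5, -3.9]
width: 0.0135
finger_force: 30.0
```

Call:
drive_tool:
  deltas: "0 -0.005 0 0 0 0 5; 0 -0.01 0 0 0 0 5; 0 -0.015 0 0 0 0 5; 0 -0.015 0 0 0 0 5; 0 -0.015 0 0 0 0 5"

```text
time: 44.35
tool_pos: [0.6186, 0.0666, 0.0767]
ee_rot: [3.141, 0.0, 3.091]
wrist_force: [0.4, 1.0, -3.5]
width: 0.0135
finger_force: 30.0
```

Call:
drive_tool:
  deltas: "0 -0.005 0 0 0 0 5; 0 -0.01 0 0 0 0 5; 0 -0.01 0 0 0 0 5; 0 -0.01 0 0 0 0 5"

```text
time: 44.75
tool_pos: [0.6186, 0.0662, 0.0767]
ee_rot: [3.14, 0.0, 3.091]
wrist_force: [0.2, 4.8, -3.2]
width: 0.0135
finger_force: 30.0
```

Call:
drive_tool:
  deltas: "0 -0.005 0 0 0 0 5; 0 -0.01 0 0 0 0 5; 0 -0.01 0 0 0 0 5; 0 -0.01 0 0 0 0 5"

```text
time: 45.15
tool_pos: [0.6185, 0.065, 0.0767]
ee_rot: [3.14, 0.0, 3.091]
wrist_force: [0.6, 4.8, -2.1]
width: 0.0138
finger_force: 30.0
```

Call:
drive_tool:
  deltas: "0 -0.005 0 0 0 0 5; 0 -0.01 0 0 0 0 5; 0 -0.01 0 0 0 0 5; 0 -0.01 0 0 0 0 5"

```text
time: 45.55
tool_pos: [0.6185, 0.0648, 0.0768]
ee_rot: [3.139, 0.0, 3.091]
wrist_force: [0.9, 5.6, -3.3]
width: 0.0135
finger_force: 30.0
```

Call:
drive_tool:
  deltas: "0 0.01 0 0 0 0 5; 0 0.01 0 0 0 0 5; 0 0.01 0 0 0 0 5"

```text
time: 45.85
tool_pos: [0.6185, 0.065, 0.0767]
ee_rot: [3.14, 0.0, 3.091]
wrist_force: [0.5, 5.6, -4.8]
width: 0.0136
finger_force: 30.0
```

Call:
drive_tool:
  deltas: "0 0 0.003 0 0 0.09 5; 0 0 0.006 0 0 0.18 5; 0 0 0.008 0 0 0.27 5; 0 0 0.011 0 0 0.36 5; 0 0 0.014 0 0 0.45 5"

```text
time: 46.35
tool_pos: [0.6187, 0.0641, 0.0756]
ee_rot: [3.142, 0.001, 2.378]
wrist_force: [0.4, 3.9, -2.3]
width: 0.0138
finger_force: 30.0
```

```bash
cat > o.py <<'E'
from h import *
o=robot.get_obs()
for k in('time','tool_pos','ee_rot','wrist_force','wrist_torque','joint_positions','width'): print(k,np.round(o[k],4))
E
python3 o.py
```

```text
time 46.35
tool_pos [0.6187 0.0641 0.0756]
ee_rot [3.1416e+00 7.0000e-04 2.3781e+00]
wrist_force [ 0.4127  3.8963 -2.3168]
wrist_torque [0.8835 0.0323 0.0961]
joint_positions [ 1.2400e-02  3.0210e-01  1.3789e+00 -5.0000e-04  1.4601e+00 -7.9490e-01]
width 0.0138
```

Call:
drive_tool:
  deltas: "0 0 0.003 0 0 0.09 5; 0 0 0.006 0 0 0.18 5; 0 0 0.008 0 0 0.27 5; 0 0 0.011 0 0 0.36 5; 0 0 0.014 0 0 0.45 5"

```text
time: 46.85
tool_pos: [0.6179, 0.0637, 0.0742]
ee_rot: [-3.14, 0.001, 1.671]
wrist_force: [-1.8, 2.9, -1.7]
width: 0.0136
finger_force: 30.0
```

Call:
drive_tool:
  deltas: "0 0 0.003 0 0 0.09 5; 0 0 0.006 0 0 0.18 5; 0 0 0.008 0 0 0.27 5; 0 0 0.011 0 0 0.36 5; 0 0 0.014 0 0 0.45 5"

```text
time: 47.35
tool_pos: [0.6172, 0.064, 0.0727]
ee_rot: [-3.139, 0.002, 0.964]
wrist_force: [-3.4, 3.3, -0.3]
width: 0.0135
finger_force: 30.0
```

Call:
drive_tool:
  deltas: "0 0 0.003 0 0 0.09 5; 0 0 0.006 0 0 0.18 5; 0 0 0.008 0 0 0.27 5; 0 0 0.011 0 0 0.36 5; 0 0 0.014 0 0 0.45 5"

```text
time: 47.85
tool_pos: [0.6168, 0.0648, 0.0713]
ee_rot: [-3.14, 0.004, 0.258]
wrist_force: [-4.9, 5.5, -0.2]
width: 0.0134
finger_force: 30.0
```

Call:
drive_tool:
  deltas: "0 0 0.003 0 0 0.09 5; 0 0 0.006 0 0 0.18 5; 0 0 0.008 0 0 0.27 5; 0 0 0.011 0 0 0.36 5; 0 0 0.014 0 0 0.45 5"

```text
time: 48.35
tool_pos: [0.6169, 0.0656, 0.07]
ee_rot: [-3.141, 0.004, -0.449]
wrist_force: [-3.4, 7.5, 0.1]
width: 0.0141
finger_force: 30.0
```

```bash
python3 o.py
```

```text
time 48.35
tool_pos [0.6169 0.0656 0.07  ]
ee_rot [-3.1411  0.0042 -0.4487]
wrist_force [-3.3636  7.4568  0.1182]
wrist_torque [1.5458e+00 9.7890e-01 1.0000e-04]
joint_positions [0.0133 0.3053 1.3864 0.0024 1.4535 2.0325]
width 0.0141
```

Call:
drive_tool:
  deltas: "0 0 0 0 0 0 64; 0 0 0 0 0 0 64; 0 0 0 0 0 0 64; 0 0 0 0 0 0 64; 0 0 0 0 0 0 64"

```text
time: 48.85
tool_pos: [0.6188, 0.0638, 0.0699]
ee_rot: [3.141, -0.001, -0.444]
wrist_force: [0.9, -0.6, -0.6]
width: 0.0503
finger_force: 0.0
```

Call:
drive_tool:
  deltas: "0 0 0 0 0 -0.08 64; 0 0 0 0 0 -0.16 64; 0 0 0 0 0 -0.24 64; 0 0 0 0 0 -0.32 64; 0 0 0 0 0 -0.4 64"

```text
time: 49.35
tool_pos: [0.6186, 0.0641, 0.0697]
ee_rot: [3.141, -0.0, 0.19]
wrist_force: [0.1, 0.1, 0.6]
width: 0.0642
finger_force: 0.0
```

Call:
drive_tool:
  deltas: "0 0 0 0 0 -0.08 64; 0 0 0 0 0 -0.16 64; 0 0 0 0 0 -0.24 64; 0 0 0 0 0 -0.32 64; 0 0 0 0 0 -0.4 64"

```text
time: 49.85
tool_pos: [0.6186, 0.0641, 0.0697]
ee_rot: [3.141, 0.0, 0.818]
wrist_force: [-0.4, 0.5, 0.9]
width: 0.0639
finger_force: 0.0
```

Call:
drive_tool:
  deltas: "0 0 0 0 0 -0.08 64; 0 0 0 0 0 -0.16 64; 0 0 0 0 0 -0.24 64; 0 0 0 0 0 -0.32 64; 0 0 0 0 0 -0.4 64"

```text
time: 50.35
tool_pos: [0.6186, 0.0641, 0.0697]
ee_rot: [3.141, 0.0, 1.447]
wrist_force: [-0.3, 0.7, -0.4]
width: 0.0641
finger_force: 0.0
```

Call:
drive_tool:
  deltas: "0 0 0 0 0 -0.08 64; 0 0 0 0 0 -0.16 64; 0 0 0 0 0 -0.24 64; 0 0 0 0 0 -0.32 64; 0 0 0 0 0 -0.4 64"

```text
time: 50.85
tool_pos: [0.6186, 0.0641, 0.0697]
ee_rot: [-3.142, 0.001, 2.075]
wrist_force: [0.4, 0.6, -0.7]
width: 0.0639
finger_force: 0.0
```

Call:
drive_tool:
  deltas: "0 0 0 0 0 -0.08 64; 0 0 0 0 0 -0.16 64; 0 0 0 0 0 -0.24 64; 0 0 0 0 0 -0.32 64; 0 0 0 0 0 -0.4 64"

```text
time: 51.35
tool_pos: [0.6186, 0.0641, 0.0697]
ee_rot: [-3.141, 0.0, 2.703]
wrist_force: [0.0, 0.2, -1.0]
width: 0.064
finger_force: 0.0
```

Call:
drive_tool:
  deltas: "0 0 0 0 0 0 64; 0 0 0 0 0 0 64; 0 0 0 0 0 0 64; 0 0 0 0 0 0 64"

```text
time: 51.75
tool_pos: [0.6185, 0.0643, 0.0697]
ee_rot: [3.142, 0.0, 2.697]
wrist_force: [0.9, -0.5, -0.5]
width: 0.0642
finger_force: 0.0
```

```bash
python3 o.py
python3 - <<'E'
from bar import *
for c in('side','scene'):
    s=snap(c)
    for z in (.067,): print(c,barfit(s,[.6185,.0665,-.449],z))
E
```

```text
time 51.75
tool_pos [0.6185 0.0643 0.0697]
ee_rot [3.1416 0.     2.697 ]
wrist_force [ 0.8755 -0.5401 -0.5342]
wrist_torque [-0.0375  0.0286  0.0542]
joint_positions [ 0.0125  0.3062  1.3859  0.      1.4495 -1.1137]
width 0.0642
side (array([0.61843142, 0.08943564, 0.93562194]), np.float64(58.45490196078431), np.float64(33.0))
scene (array([ 0.6129804 ,  0.07610213, -0.50367567]), np.float64(20.52156862745098), np.float64(96.0))
```

Call:
drive_tool:
  deltas: "0.009 0.018 0 0 0 0 64; 0.009 0.018 0 0 0 0 40; 0.009 0.018 0 0 0 0 20; 0.009 0.018 0 0 0 0 5; 0.009 0.018 0 0 0 0 5"

```text
time: 52.35
tool_pos: [0.6185, 0.0664, 0.0697]
ee_rot: [3.142, -0.0, 2.698]
wrist_force: [-0.0, -0.2, -0.1]
width: 0.0355
finger_force: 0.0
```

Call:
drive_tool:
  deltas: "0 0 0 0 0 0 5; 0 0 0 0 0 0 5; 0 0 0 0 0 0 5; 0 0 0 0 0 0 5; 0 0 0 0 0 0 5"

```text
time: 52.85
tool_pos: [0.6184, 0.0662, 0.0697]
ee_rot: [-3.141, -0.0, 2.698]
wrist_force: [-0.4, -0.4, 0.2]
width: 0.014
finger_force: 30.0
```

```bash
python3 o.py
```

```text
time 52.85
tool_pos [0.6184 0.0662 0.0697]
ee_rot [-3.1414 -0.      2.6979]
wrist_force [-0.3617 -0.3945  0.1636]
wrist_torque [-0.0965  0.09    0.0165]
joint_positions [ 1.5700e-02  3.0650e-01  1.3855e+00 -2.0000e-04  1.4498e+00 -1.1114e+00]
width 0.014
```

Call:
drive_tool:
  deltas: "0 0 0.002 0 0 0.09 5; 0 0 0.004 0 0 0.18 5; 0 0 0.006 0 0 0.27 5; 0 0 0.008 0 0 0.36 5; 0 0 0.01 0 0 0.45 5"

```text
time: 53.35
tool_pos: [0.6181, 0.066, 0.0684]
ee_rot: [-3.14, 0.0, 1.985]
wrist_force: [-0.7, -2.6, -0.7]
width: 0.0139
finger_force: 30.0
```

Call:
drive_tool:
  deltas: "0 0 0.002 0 0 0.09 5; 0 0 0.004 0 0 0.18 5; 0 0 0.006 0 0 0.27 5; 0 0 0.008 0 0 0.36 5; 0 0 0.01 0 0 0.45 5"

```text
time: 53.85
tool_pos: [0.6177, 0.0659, 0.067]
ee_rot: [-3.14, 0.001, 1.278]
wrist_force: [-1.5, -0.9, -0.9]
width: 0.0135
finger_force: 30.0
```

Call:
drive_tool:
  deltas: "0 0 0.002 0 0 0.09 5; 0 0 0.004 0 0 0.18 5; 0 0 0.006 0 0 0.27 5; 0 0 0.008 0 0 0.36 5; 0 0 0.01 0 0 0.45 5"

```text
time: 54.35
tool_pos: [0.6174, 0.0661, 0.0657]
ee_rot: [-3.14, 0.003, 0.572]
wrist_force: [-0.1, -0.8, -1.7]
width: 0.0137
finger_force: 30.0
```

```bash
python3 o.py
```

```text
time 54.35
tool_pos [0.6174 0.0661 0.0657]
ee_rot [-3.1404e+00  2.7000e-03  5.7170e-01]
wrist_force [-0.1227 -0.7762 -1.6909]
wrist_torque [-0.2079  0.3638  0.0641]
joint_positions [ 1.5700e-02  3.0920e-01  1.3903e+00 -4.0000e-04  1.4451e+00  1.0148e+00]
width 0.0137
```

Call:
drive_tool:
  deltas: "0 0 0 0 0 0.09 5; 0 0 0.002 0 0 0.18 5; 0 0 0.004 0 0 0.27 5; 0 0 0.006 0 0 0.36 5; 0 0 0.006 0 0 0.45 5"

```text
time: 54.85
tool_pos: [0.6172, 0.0665, 0.0644]
ee_rot: [3.141, 0.004, -0.135]
wrist_force: [-0.8, -0.0, -4.1]
width: 0.0136
finger_force: 30.0
```

Call:
drive_tool:
  deltas: "0 0 0 0 0 0.09 5; 0 0 0 0 0 0.18 5; 0 0 0 0 0 0.27 5; 0 0 0 0 0 0.36 5; 0 0 0 0 0 0.44 5"

```text
time: 55.35
tool_pos: [0.6172, 0.0668, 0.0636]
ee_rot: [3.139, 0.003, -0.826]
wrist_force: [0.2, 0.8, -5.6]
width: 0.0139
finger_force: 30.0
```

```bash
python3 o.py
```

```text
time 55.35
tool_pos [0.6172 0.0668 0.0636]
ee_rot [ 3.1394e+00  3.1000e-03 -8.2570e-01]
wrist_force [ 0.1601  0.7528 -5.5757]
wrist_torque [0.1996 0.001  0.098 ]
joint_positions [1.6000e-02 3.1100e-01 1.3923e+00 8.0000e-04 1.4420e+00 2.4124e+00]
width 0.0139
```

Call:
drive_tool:
  deltas: "0 0 0 0 0 0 64; 0 0 0 0 0 0 64; 0 0 0 0 0 0 64; 0 0 0 0 0 0 64; 0 0 0 0 0 0 64"

```text
time: 55.85
tool_pos: [0.6188, 0.0664, 0.0666]
ee_rot: [-3.141, -0.001, -0.82]
wrist_force: [0.8, 0.3, 0.6]
width: 0.0502
finger_force: 0.0
```

Call:
drive_tool:
  deltas: "0 0 0 0 0 -0.08 64; 0 0 0 0 0 -0.16 64; 0 0 0 0 0 -0.24 64; 0 0 0 0 0 -0.32 64; 0 0 0 0 0 -0.4 64"

```text
time: 56.35
tool_pos: [0.6186, 0.0664, 0.0663]
ee_rot: [-3.141, -0.0, -0.187]
wrist_force: [-0.3, 0.5, -0.0]
width: 0.064
finger_force: 0.0
```

Call:
drive_tool:
  deltas: "0 0 0 0 0 -0.08 64; 0 0 0 0 0 -0.16 64; 0 0 0 0 0 -0.24 64; 0 0 0 0 0 -0.32 64; 0 0 0 0 0 -0.4 64"

```text
time: 56.85
tool_pos: [0.6186, 0.0664, 0.0663]
ee_rot: [3.142, -0.0, 0.442]
wrist_force: [0.6, -1.0, -0.5]
width: 0.0644
finger_force: 0.0
```

Call:
drive_tool:
  deltas: "0 0 0 0 0 -0.08 64; 0 0 0 0 0 -0.16 64; 0 0 0 0 0 -0.24 64; 0 0 0 0 0 -0.32 64; 0 0 0 0 0 -0.4 64"

```text
time: 57.35
tool_pos: [0.6186, 0.0664, 0.0663]
ee_rot: [3.141, -0.0, 1.07]
wrist_force: [-0.8, 0.3, -1.0]
width: 0.0638
finger_force: 0.0
```

Call:
drive_tool:
  deltas: "0 0 0 0 0 -0.08 64; 0 0 0 0 0 -0.16 64; 0 0 0 0 0 -0.24 64; 0 0 0 0 0 -0.32 64; 0 0 0 0 0 -0.4 64"

```text
time: 57.85
tool_pos: [0.6186, 0.0664, 0.0663]
ee_rot: [3.141, -0.0, 1.698]
wrist_force: [0.3, 0.3, -0.6]
width: 0.0642
finger_force: 0.0
```

Call:
drive_tool:
  deltas: "0 0 0 0 0 -0.08 64; 0 0 0 0 0 -0.16 64; 0 0 0 0 0 -0.24 64; 0 0 0 0 0 -0.32 64; 0 0 0 0 0 -0.4 64"

```text
time: 58.35
tool_pos: [0.6186, 0.0664, 0.0663]
ee_rot: [3.141, 0.0, 2.327]
wrist_force: [0.5, 0.2, -0.1]
width: 0.0638
finger_force: 0.0
```

Call:
drive_tool:
  deltas: "0 0 0 0 0 0 64; 0 0 0 0 0 0 64; 0 0 0 0 0 0 64"

```text
time: 58.65
tool_pos: [0.6185, 0.0664, 0.0662]
ee_rot: [3.141, 0.0, 2.319]
wrist_force: [-0.7, 0.4, 0.3]
width: 0.0643
finger_force: 0.0
```

```bash
python3 o.py
python3 - <<'E'
from bar import *
s=snap('scene'); print(barfit(s,[.6185,.0665,-.826],.070))
sd=snap('side')
save(s,'s11',np.hstack([cv2.resize(a['img'][y:y+60,x:x+60],(400,400),interpolation=cv2.INTER_CUBIC) for a,x,y in((s,265,160),(sd,235,150))]))
E
```

```text
time 58.65
tool_pos [0.6185 0.0664 0.0662]
ee_rot [3.1414e+00 1.0000e-04 2.3194e+00]
wrist_force [-0.7017  0.3625  0.2984]
wrist_torque [-0.0624  0.0407  0.0002]
joint_positions [ 1.5800e-02  3.0890e-01  1.3896e+00  1.0000e-04  1.4429e+00 -7.3280e-01]
width 0.0643
(array([ 0.6171131 ,  0.0688533 , -0.82781976]), np.float64(23.317647058823525), np.float64(84.0))
```

View pics/s11.png

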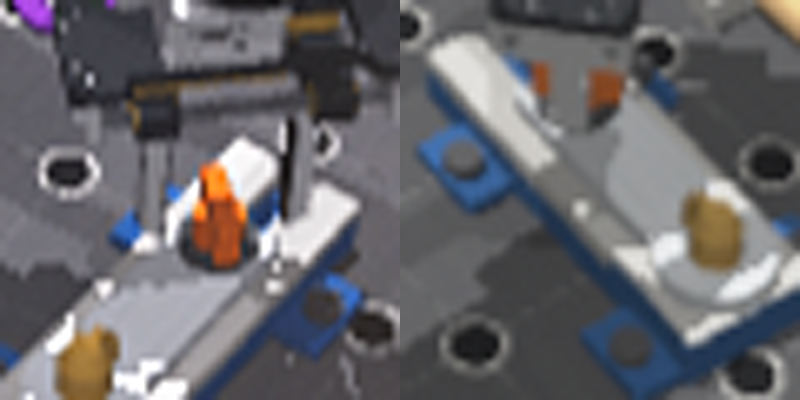

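Call:
drive_tool:
  deltas: "0 0 0 0 0 0 40; 0 0 0 0 0 0 20; 0 0 0 0 0 0 5; 0 0 0 0 0 0 5; 0 0 0 0 0 0 5"

```text
time: 59.25
tool_pos: [0.6185, 0.0664, 0.0661]
ee_rot: [3.142, -0.0, 2.321]
wrist_force: [0.1, 0.0, -0.8]
width: 0.0275
finger_force: 0.0
```

Call:
drive_tool:
  deltas: "0 0 0 0 0 0 5; 0 0 0 0 0 0 5; 0 0 0 0 0 0 5; 0 0 0 0 0 0 5; 0 0 0 0 0 0 5"

```text
time: 59.75
tool_pos: [0.6182, 0.0662, 0.0661]
ee_rot: [-3.141, -0.0, 2.321]
wrist_force: [-2.1, -1.3, 1.3]
width: 0.0137
finger_force: 30.0
```

Call:
drive_tool:
  deltas: "0 0 0 0 0 0.09 5; 0 0 0.002 0 0 0.18 5; 0 0 0.004 0 0 0.27 5; 0 0 0.006 0 0 0.36 5; 0 0 0.008 0 0 0.45 5"

```text
time: 60.25
tool_pos: [0.6182, 0.0669, 0.0661]
ee_rot: [-3.141, -0.001, 1.609]
wrist_force: [-2.7, 1.2, 3.7]
width: 0.0137
finger_force: 30.0
```

```bash
python3 o.py
```

```text
time 60.25
tool_pos [0.6182 0.0669 0.0661]
ee_rot [-3.1412e+00 -8.0000e-04  1.6089e+00]
wrist_force [-2.7436  1.1568  3.707 ]
wrist_torque [-0.0136  0.6802  0.1215]
joint_positions [ 1.6100e-02  3.0880e-01  1.3900e+00  8.0000e-04  1.4432e+00 -2.2100e-02]
width 0.0137
```

Call:
drive_tool:
  deltas: "0 0 -0.006 0 0 0.09 5; 0 0 -0.006 0 0 0.18 5; 0 0 -0.006 0 0 0.27 5; 0 0 -0.006 0 0 0.36 5; 0 0 -0.006 0 0 0.45 5"

```text
time: 60.75
tool_pos: [0.618, 0.0674, 0.0661]
ee_rot: [-3.14, -0.001, 0.902]
wrist_force: [-1.7, 1.4, 1.5]
width: 0.0136
finger_force: 30.0
```

```bash
python3 o.py
```

```text
time 60.75
tool_pos [0.618  0.0674 0.0661]
ee_rot [-3.1398e+00 -7.0000e-04  9.0230e-01]
wrist_force [-1.7345  1.4171  1.4505]
wrist_torque [0.155  0.5956 0.1236]
joint_positions [0.0165 0.3088 1.3899 0.0017 1.4439 0.6847]
width 0.0136
```

Total turn is about 8.47 rad. Half-size steps from here.

Call:
drive_tool:
  deltas: "0 0 0 0 0 0.06 5; 0 0 0 0 0 0.12 5; 0 0 0 0 0 0.18 5; 0 0 0 0 0 0.24 5; 0 0 0 0 0 0.3 5"

```text
time: 61.25
tool_pos: [0.6179, 0.0676, 0.0661]
ee_rot: [-3.139, 0.0, 0.433]
wrist_force: [-1.9, 1.1, 2.2]
width: 0.0133
finger_force: 30.0
```

```bash
python3 o.py|egrep 'tool_pos|ee_rot|torq'
```

```text
tool_pos [0.6179 0.0676 0.0661]
ee_rot [-3.1393e+00  1.0000e-04  4.3320e-01]
wrist_torque [0.2634 0.6356 0.1052]
```

Call:
drive_tool:
  deltas: "0 0 0 0 0 0.06 5; 0 0 0 0 0 0.12 5; 0 0 0 0 0 0.18 5; 0 0 0 0 0 0.24 5; 0 0 0 0 0 0.24 5"

```text
time: 61.75
tool_pos: [0.6179, 0.0676, 0.0661]
ee_rot: [-3.14, 0.001, 0.06]
wrist_force: [-3.7, 1.6, 2.9]
width: 0.0134
finger_force: 30.0
```

```bash
python3 o.py|egrep 'tool_pos|ee_rot|torq'
```

```text
tool_pos [0.6179 0.0676 0.0661]
ee_rot [-3.1396e+00  1.1000e-03  5.9900e-02]
wrist_torque [0.4158 0.8377 0.0236]
```

Call:
drive_tool:
  deltas: "0 0 0 0 0 0.05 5; 0 0 0 0 0 0.1 5; 0 0 0 0 0 0.1 5; 0 0 0 0 0 0.1 5"

```text
time: 62.15
tool_pos: [0.6179, 0.0675, 0.0661]
ee_rot: [-3.14, 0.001, -0.095]
wrist_force: [-3.4, 3.1, 3.6]
width: 0.014
finger_force: 30.0
```

```bash
python3 o.py|egrep 'tool_pos|ee_rot|torq'
```

```text
tool_pos [0.6179 0.0675 0.0661]
ee_rot [-3.1398e+00  1.3000e-03 -9.4800e-02]
wrist_torque [0.7046 1.0244 0.0796]
```

Call:
drive_tool:
  deltas: "0 0 0 0 0 0.05 5; 0 0 0 0 0 0.1 5; 0 0 0 0 0 0.1 5; 0 0 0 0 0 0.1 5"

```text
time: 62.55
tool_pos: [0.6178, 0.0676, 0.0661]
ee_rot: [-3.14, 0.002, -0.252]
wrist_force: [-4.6, 4.9, 3.3]
width: 0.0139
finger_force: 30.0
```

```bash
python3 o.py|egrep 'tool_pos|ee_rot|torq'
```

```text
tool_pos [0.6178 0.0676 0.0661]
ee_rot [-3.140e+00  1.800e-03 -2.521e-01]
wrist_torque [0.6732 0.9987 0.0342]
```

Call:
drive_tool:
  deltas: "0 0 0 0 0 0.05 5; 0 0 0 0 0 0.1 5; 0 0 0 0 0 0.1 5; 0 0 0 0 0 0.1 5"

```text
time: 62.95
tool_pos: [0.6177, 0.0677, 0.0661]
ee_rot: [-3.14, 0.002, -0.409]
wrist_force: [-5.3, 4.0, 3.8]
width: 0.014
finger_force: 30.0
```

```bash
python3 o.py|egrep 'tool_pos|ee_rot|torq'
```

```text
tool_pos [0.6177 0.0677 0.0661]
ee_rot [-3.1404e+00  2.2000e-03 -4.0860e-01]
wrist_torque [0.6911 1.0081 0.1957]
```

Call:
drive_tool:
  deltas: "0 0 0 0 0 0.05 5; 0 0 0 0 0 0.1 5; 0 0 0 0 0 0.1 5; 0 0 0 0 0 0.1 5"

```text
time: 63.35
tool_pos: [0.6177, 0.0678, 0.066]
ee_rot: [-3.141, 0.002, -0.565]
wrist_force: [-5.4, 4.7, 4.5]
width: 0.0135
finger_force: 30.3
```

```bash
python3 o.py|egrep 'tool_pos|ee_rot|torq'
```

```text
tool_pos [0.6177 0.0678 0.066 ]
ee_rot [-3.1406e+00  2.5000e-03 -5.6480e-01]
wrist_torque [0.8171 1.0062 0.4158]
```

Call:
drive_tool:
  deltas: "0 0 0 0 0 0 5; 0 0 0 0 0 0 5"

```text
time: 63.55
tool_pos: [0.6177, 0.0678, 0.066]
ee_rot: [-3.141, 0.002, -0.565]
wrist_force: [-4.2, 4.3, 3.3]
width: 0.0141
finger_force: 30.3
```

```bash
python3 o.py|egrep 'tool_pos|ee_rot|torq'
```

```text
tool_pos [0.6177 0.0678 0.066 ]
ee_rot [-3.1407e+00  2.5000e-03 -5.6480e-01]
wrist_torque [0.7508 0.9997 0.5306]
```

Call:
drive_tool:
  deltas: "0 0 0 0 0 0 5; 0 0 0 0 0 0 5"

```text
time: 63.75
tool_pos: [0.6177, 0.0677, 0.066]
ee_rot: [-3.141, 0.002, -0.565]
wrist_force: [-4.3, 4.3, 3.5]
width: 0.014
finger_force: 30.3
```

```bash
python3 o.py|egrep 'tool_pos|ee_rot|torq'
```

```text
tool_pos [0.6177 0.0677 0.066 ]
ee_rot [-3.1407e+00  2.4000e-03 -5.6480e-01]
wrist_torque [0.7298 1.0049 0.4568]
```

The torque reads about 0.47 N m, which is tight. Release, retreat and check.

Call:
drive_tool:
  deltas: "0 0 0 0 0 0 30; 0 0 0 0 0 0 50; 0 0 0 0 0 0 60; 0 0 0 0 0 0 60; 0 0 0 0 0 0 60"

```text
time: 64.25
tool_pos: [0.6187, 0.066, 0.0658]
ee_rot: [3.142, -0.0, -0.569]
wrist_force: [-0.2, -0.7, -0.3]
width: 0.0503
finger_force: 0.0
```

Call:
drive_tool:
  deltas: "0 0 -0.1 0 0 0 60; 0 0 -0.3 0 0 0 60; 0 0 -0.55 0 0 0 60; 0 0 -0.8 0 0 0 60; 0 0 -1 0 0 0 60"

```text
time: 64.75
tool_pos: [0.6191, 0.0664, 0.1687]
ee_rot: [-3.14, -0.002, -0.569]
wrist_force: [1.3, 0.1, 0.3]
width: 0.0604
finger_force: 0.0
```

Call:
drive_tool:
  deltas: "-0.2 0 -0.2 0 0 0 60; -0.4 0 -0.4 0 0 0 60; -0.6 0 -0.6 0 0 0 60; -0.8 0 -0.8 0 0 0 60; -1 0 -0.9 0 0 0 60"

```text
time: 65.25
tool_pos: [0.5343, 0.1207, 0.2593]
ee_rot: [-3.138, -0.004, -0.569]
wrist_force: [1.0, -0.1, -0.3]
width: 0.0601
finger_force: 0.0
```

```bash
python3 o.py|egrep 'time|tool_pos|force'
python3 - <<'E'
from bar import *
s=snap('scene'); sd=snap('side')
for c in(s,sd): print(barfit(c,[.6185,.0665,-.565],.070))
w=snap('wrist'); print(barfit(w,[.6185,.0665,-.565],.070),w2pix(w,[[.6185,.0665,.07]]))
save(s,'s12',np.hstack([cv2.resize(a['img'][y:y+75,x:x+60],(400,500),interpolation=cv2.INTER_CUBIC) for a,x,y in((s,265,160),(sd,240,135))]))
E
```

```text
time 65.25
tool_pos [0.5343 0.1207 0.2593]
wrist_force [ 1.0336 -0.0689 -0.2603]
(array([ 0.61816982,  0.06842952, -0.58295593]), np.float64(22.19607843137255), np.float64(93.0))
(array([ 0.61690105,  0.06387725, -0.64810673]), np.float64(24.50588235294118), np.float64(103.0))
(array([ 0.61623964,  0.06607456, -0.37865387]), np.float64(354.9529411764706), np.float64(398.0)) [[253.12103392  77.72179917]]
```

View pics/s12.png

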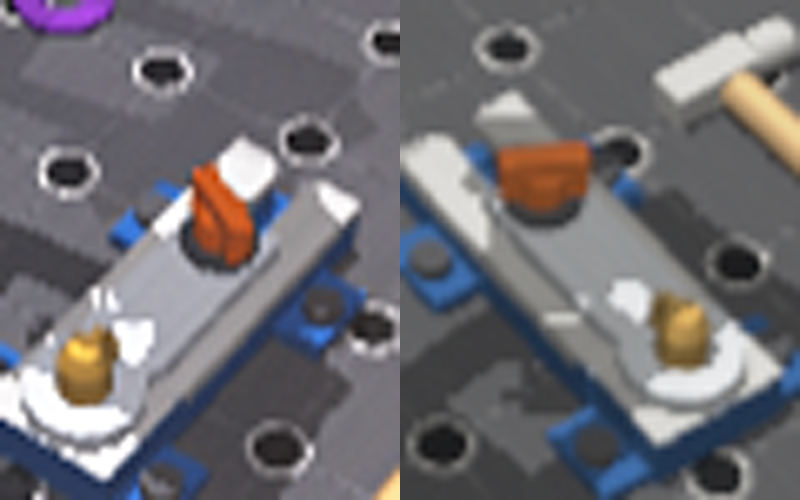

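```bash
python3 -c "
from h import *
print(robot.close_job())"
```

```text
the job is handed in; nothing more can be done
None
```

I handed in the job: both loose plates are stacked on the post, the T-bolt is pushed home in the forks, and the knob is tightened to about 0.47 N m by the wrist reading. I never touched the hammer, can or square; the grader returned no verdict.

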